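Swap broken glaze tiles for whole ones in a ratchet-clamped tile carrier

ROBOT

A 7-joint arm with a two-finger parallel gripper is mounted at the origin on a cart in front of the work surface, level with it; the furniture and walls round the work are solid. World frame = base frame: x ahead of the robot, y to its left, z up, the work surface at z = 0. Lengths are in m, angles in rad, forces in N, time in s.
With the tool pointing down it reaches from about 0.425 to 0.925 m from the base axis. Payload 6.8 kg.
Tool frame: the origin (TCP) lies at the very end of the fingers, on their centre line; the grasp point (between the pads) lies 19 mm behind it; y points along the fingers, x is the direction in which the jaws open and shut, and the axes are right-handed (so a half turn about y gives the same grasp; the last joint's range is limited). The gripper opens to 85 mm and grips with 20 to 120 N. Pads are 22 mm wide; open, the fingers measure 114 mm over their backs; the gripper's body (76 mm by 85 mm) begins 54 mm behind the grasp point. The pads swing forward as they close: fully open they stand 13 mm farther back than shut.
Start: joints at [1.06, 0.477, 0.022, 1.555, -0.011, 1.109, -0.083], TCP at [0.265, -0.621, 0.231] pointing down, gripper open.
Joint ranges: [-2.96, 2.96], [-0.34, 2.1], [-1.41, 1.46], [0.24, 2.44], [-1.37, 4.51], [0.17, 1.92], [-2.96, 2.96]. Speed limits (rad/s): [2.39, 2.39, 3.14, 3.14, 3.14, 3.14, 3.14].

INTERFACE

Orientations are given as a rotation vector (axis times angle).
In Python, from bench import r, imaging gives the robot as it stands.
- The arm moves only by the shell command python3 -m jog 'ROWS' [FORCE]. ROWS is text: rows parted by semicolons, each of 7 numbers parted by spaces: the turn, a rotation vector about the tool's x, y, z in degrees, then the shift along the tool's x, y, z in mm, then the opening, from 0 (shut) to 1 (fully open). A call has exactly 5 rows; each row shifts and turns the commanded pose from where the row before left it, along the tool's axes as they then stand; what a row does not reach is not made up. A row lasts 1/12 s, in which the tool goes at most 41.7 mm and 7.16 degrees, less where a joint would pass 70% of its speed; a pose out of reach is approached as far as the arm can. A call with a gripper value outside its range is refused whole. The fingers move at their own pace and stop on an object; FORCE is the grip in N (left out, the last holds). Time passes only in rows, so rows that do not move let the fingers close, or fill a call up. It gives the time, the measured TCP pose, the force and the opening at its end, in the units of the state.
- r.get_obs(): the state, without advancing time (a new reading comes with each control period).
- imaging.grab_frame(name): name is "scene" or "side" or "wrist"; returns a dict with "color" (384x512x3 uint8, red, green, blue), "z_map" (384x512 float32, m along the optical axis (not along the pixel's ray), 0 where there is no reading), "fx", "fy", "cx", "cy" (pixels), "world_to_cam" (4x4, takes a point from world to camera coordinates); the wrist camera has in their place "hand_eye" (4x4, takes a point from camera to tool coordinates, whose origin is the TCP and whose axes are the tool frame's). Camera axes: x right, y up, looking along -z (the intrinsics and any distortion apply to the point x, -y, -z); pixel columns grow to the right and rows downward; lengths in m; the calibration is good to about 2 mm. A picture is of the moment at which its call begins: read the wrist's pose just before it.
- r.hand_in(): hands the job in, once; it reports no verdict.
The state is a dict: "clock": time; "joints": joint angles; "qvel": joint speeds; "tau": joint torques, N m; "tcp_pos": TCP position; "orientation": TCP orientation; "contact_force": force on the tool from outside, world axes, zero at the start; "moment": the same for the moment, N m; "grip_width": finger opening in m.
Only numpy, scipy, OpenCV 4.12 (cv2) and the standard library are available. Lean on these libraries where they do the work, as an engineer would, in place of code of your own. Each camera call takes 0.05 s, during which the arm holds its last target.

TASK

Make the sample-tile carrier ready for dispatch: throw the ratchet pawl over so that the near jaw can be drawn back, and put every broken (short) tile, in the carrier or on the board, into the grey scrap tray. Slide each whole tile that lies on the board flat into a free lane of the carrier, far end home under the lip of the far jaw; whole tiles already there stay in it. Finally have the pawl back down on its toothed bar and the near jaw pushed fully home, so that the tiles are held at both ends and the pawl locks the jaw.

Things in the scene. Friction and masses are not known exactly. Their poses are not given: they have to be found in the camera images.
- carrier: tile carrier fixed to the board, plywood base 250 x 226 x 10 mm. Origin: centre of its underside; x from the near side (knob, pawl) to the far jaw, y left, z up. Three lanes along x at y = -74, 0, +74 mm: aluminium rails 28 mm wide, tops at z = 34 mm, from x = -88 to the far jaw; a tile lies flat on a rail and overhangs it 10 mm each side, with room for a finger beside it down to z = 10 mm
- far_floor (a point): floor of the far jaw's middle pocket, at carrier x = +110, y = 0, z = 34 mm (rail top). The far jaw is fixed, wood, top at z = 55; each lane has a pocket 52 mm wide under a lip (lip underside z = 46.5, lip from x = +76 to +110); the pocket walls flare apart from x = +76 to noses between the lanes at +64. A whole tile that is home has its origin at x = 61 mm
- near_jaw (a joint): sliding near jaw, wood, top at z = 55 mm, pockets like the far jaw's (lip 16 mm deep, noses 12 mm more) facing them. Value m: 0 home (pocket floor at carrier x = +13 mm), 0.070 fully drawn back toward carrier -x (lip edge then at x = -41, noses -29). A tile can be laid between the jaws from about 0.055 on. Friction 3 N, stays where left. Pawl down: it moves home, not back
- jaw_knob (a point): centre of the upright black knob on the near jaw, 26 mm thick, 28 mm high, at z = 81 mm, carrier y = -37 mm, carrier x = +10 mm less the jaw's value. Axes as the carrier's. Grip it from above to slide the jaw
- pawl (a joint): steel throw-over pawl on the near side of the near jaw, hinged along carrier y, with a finger lever ending in a black ball. Value rad: 0 = down, tip in the root of the teeth (8 mm pitch); up to 0.15 over a tooth; 1.4 = thrown over toward the far jaw, clear of the teeth. Its own weight holds it at either end; it tips over at about 0.7, and a hard slam of the jaw can throw it
- pawl_pin (a point): axis of the pawl's hinge, z = 58 mm, at carrier y = +37 mm, carrier x = -8 mm less the jaw's value. Axes as the carrier's
- pawl_ball (a point): centre of the 18 mm black ball on the pawl's lever, 40 mm from the pin; at pawl value a its direction from the pin is cos(1.745 - a) along carrier x and sin(1.745 - a) along z (about upright at 0, 20 degrees above level at 1.4). It can be pushed, or pinched on its two sides (along carrier y) and carried over
- whole_tile_1: whole glaze test tile, flat fired-clay slab 95 x 48 x 8.5 mm, glazed upper face with a bare strip at one end, about 75 g. Origin: centre of its underside; x along the 95 mm, z up. When it is there, it starts in one of the carrier's lanes and stays in the carrier (it may be absent)
- whole_tile_2: whole glaze test tile, flat fired-clay slab 95 x 48 x 8.5 mm, glazed upper face with a bare strip at one end, about 75 g. Origin: centre of its underside; x along the 95 mm, z up. Starts lying on the board (may be absent)
- whole_tile_3: whole glaze test tile, flat fired-clay slab 95 x 48 x 8.5 mm, glazed upper face with a bare strip at one end, about 75 g. Origin: centre of its underside; x along the 95 mm, z up. Starts lying on the board (may be absent)
- whole_tile_4: whole glaze test tile, flat fired-clay slab 95 x 48 x 8.5 mm, glazed upper face with a bare strip at one end, about 75 g. Origin: centre of its underside; x along the 95 mm, z up. Starts lying on the board (may be absent)
- broken_tile_1: broken tile: same slab, 48 mm wide, 8.5 mm thick, but one end snapped off on a slant: 52 mm left along its +y side, 70 along its -y side. Origin: on the underside, mid-width, 30.5 mm from the sound end; x points to the sound end, z up. Starts loose on a rail of the carrier, sound end under the far lip (may be absent)
- broken_tile_2: broken tile: same slab, 48 mm wide, 8.5 mm thick, but one end snapped off on a slant: 70 mm left along its +y side, 52 along its -y side. Origin: on the underside, mid-width, 30.5 mm from the sound end; x points to the sound end, z up. Starts loose on a rail of the carrier, sound end under the far lip (may be absent)
- broken_tile_3: broken tile: same slab, 48 mm wide, 8.5 mm thick, but one end snapped off on a slant: 52 mm left along its +y side, 70 along its -y side. Origin: on the underside, mid-width, 30.5 mm from the sound end; x points to the sound end, z up. Starts lying on the board, always there
- scrap_tray: open grey tray fixed to the board, 135 x 165 mm outside, 34 mm high, walls and floor 5 mm. Origin: centre of its underside; y along the 165 mm
There are look-alikes about, which are no part of the job. What is shaped like the broken_tile_3 but yellow is not meant.

How it is judged:
By the outcome, as a careful person would: the job done as asked, in the order asked, and still so for the second after the job is handed in, with the robot touching nothing.
Of whole_tile_1, whole_tile_2, whole_tile_3, whole_tile_4 only 3 to 3 are there at a start; the rules pass over those that are not, and their reading is None.
Of broken_tile_1, broken_tile_2 only 1 to 2 are there at a start; the rules pass over those that are not, and their reading is None.
At some moment in a run one of broken_tile_3 may be knocked a few centimetres aside while the robot is not near it.
Once in a run the grip may slacken for a moment while it holds something.
It also fails if it takes over 208 s, if anything falls off the work surface, if the arm or the gripper's body presses on something with over 40 N, if the wrist force passes 120 N, or if a joint passes its speed limit or range.

## Working session

There is one attempt and no reset: what is moved stays moved. The work goes in short steps, Python scripts to look and compute and a shell command to move; the robot and the scene stay as the last step left them, time stands still between calls to the robot, and variables do not carry over. Pictures are saved under pics/ and viewed, and the job is handed in when it is done.

```bash
ls; mkdir -p pics
python3 - <<'E'
from bench import r, imaging
import cv2, numpy as np
o=r.get_obs(); print({k:np.round(v,3) for k,v in o.items()})
for n in ["scene","side","wrist"]:
    f=imaging.grab_frame(n)
    cv2.imwrite(f"pics/{n}0.png",cv2.resize(f["color"][:,:,::-1],None,fx=1.5,fy=1.5,interpolation=cv2.INTER_CUBIC))
    print(n,f["fx"],f["fy"],f["cx"],f["cy"],np.round(f.get("world_to_cam",f.get("hand_eye")),4).tolist(),[k for k in f])
E
```

```text
pics
{'clock': np.float64(0.0), 'joints': array([ 1.06 ,  0.478,  0.022,  1.556, -0.012,  1.109, -0.083]), 'qvel': array([ 0.   , -0.001, -0.001, -0.001,  0.   , -0.001,  0.001]), 'tau': array([-0.0000e+00, -5.9645e+01,  1.6070e+00, -2.8119e+01,  1.2000e-02,
        9.0000e-03,  0.0000e+00]), 'tcp_pos': array([ 0.264, -0.62 ,  0.23 ]), 'orientation': array([-1.372,  0.909, -0.906]), 'contact_force': array([-0.58 , -0.414,  0.586]), 'moment': array([0.021, 0.006, 0.012]), 'grip_width': np.float64(0.085)}
scene 445.57820192075843 445.57820192075843 248.18503461481893 193.8943494591297 [[0.5675, -0.8234, -0.0028, -0.0145], [0.5889, 0.4035, 0.7003, -0.5119], [-0.5755, -0.399, 0.7139, -0.6991], [0.0, 0.0, 0.0, 1.0]] ['color', 'z_map', 'fx', 'fy', 'cx', 'cy', 'world_to_cam']
side 360.7133753981078 360.7133753981078 255.08444734194953 191.8116560260759 [[-0.9025, -0.4305, 0.0138, 0.6257], [0.2436, -0.4837, 0.8407, -0.0305], [-0.3552, 0.7621, 0.5414, -1.0164], [0.0, 0.0, 0.0, 1.0]] ['color', 'z_map', 'fx', 'fy', 'cx', 'cy', 'world_to_cam']
wrist 277.1243472418792 277.1243472418792 258.50014823929905 191.39785791257887 [[1.0, -0.001, -0.0009, -0.001], [-0.0006, 0.2807, -0.9598, -0.1427], [0.0012, 0.9598, 0.2807, 0.0726], [0.0, 0.0, 0.0, 1.0]] ['color', 'z_map', 'fx', 'fy', 'cx', 'cy', 'hand_eye']
```

View pics/scene0.png

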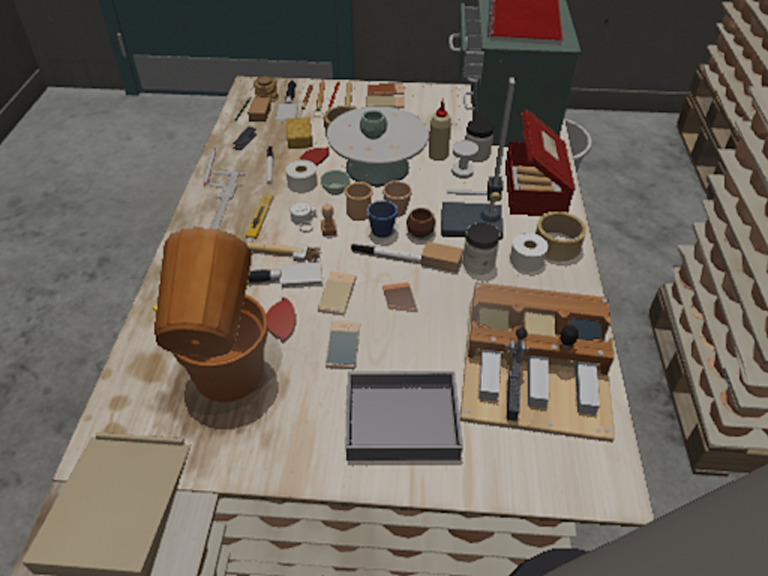

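View pics/side0.png

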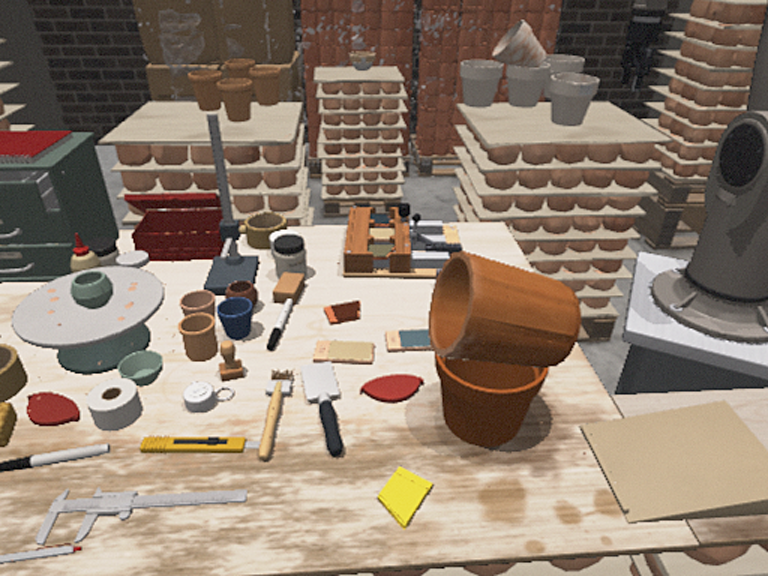

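View pics/wrist0.png

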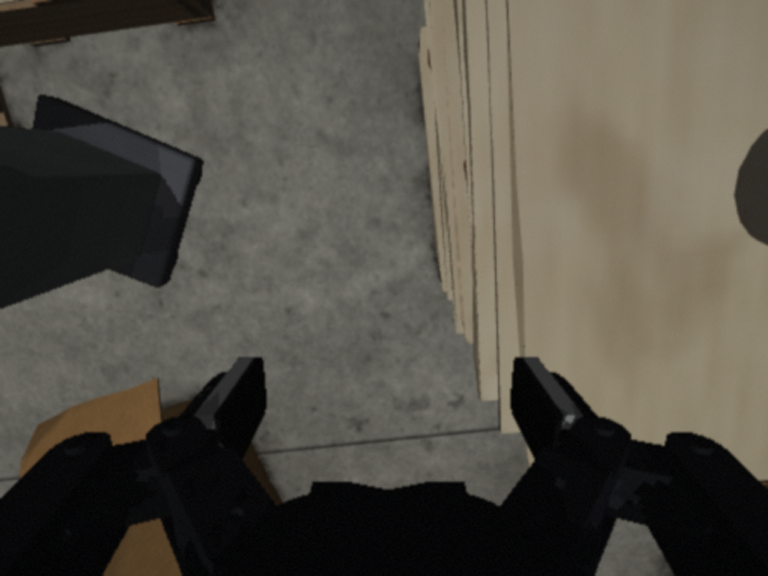

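The scene picture (768 px wide) shows the carrier at about (540,360), the tray at (403,415), and two whole tiles on the board at (337,292) and (342,345). The red broken tile is at (400,296), and a yellow look-alike is near the pot. I'll measure these next.

```bash
cat > h.py <<'E'
from bench import r, imaging
import cv2, numpy as np
from scipy.spatial.transform import Rotation as R
def toolT():
    o=r.get_obs(); T=np.eye(4); T[:3,:3]=R.from_rotvec(o["orientation"]).as_matrix(); T[:3,3]=o["tcp_pos"]; return T
def frame(n):
    T=toolT() if n=="wrist" else None
    f=imaging.grab_frame(n)
    f["c2w"]=T@f["hand_eye"] if n=="wrist" else np.linalg.inv(f["world_to_cam"])
    return f
def cloud(f):
    z=f["z_map"]; v,u=np.mgrid[:z.shape[0],:z.shape[1]]
    X=(u-f["cx"])/f["fx"]*z; Y=-(v-f["cy"])/f["fy"]*z
    P=np.stack([X,Y,-z,np.ones_like(z)],-1)@f["c2w"].T
    P=P[...,:3]; P[z<=0]=np.nan; return P
def proj(f,p):
    p=np.atleast_2d(p); c=np.c_[p,np.ones(len(p))]@np.linalg.inv(f["c2w"]).T
    return np.c_[f["cx"]+f["fx"]*c[:,0]/-c[:,2], f["cy"]-f["fy"]*c[:,1]/-c[:,2]]
def ray_z(f,u,v,z):
    d=f["c2w"][:3,:3]@np.array([(u-f["cx"])/f["fx"],-(v-f["cy"])/f["fy"],-1]); o=f["c2w"][:3,3]
    return o+d*(z-o[2])/d[2]
def ortho(f,x0,x1,y0,y1,s,zplane):
    # rectified view at plane z: image up=+x, left=+y, s px/m
    H,W=int((x1-x0)*s),int((y1-y0)*s)
    j,i=np.meshgrid(np.arange(W),np.arange(H))
    X=x1-i/s; Y=y1-j/s
    uv=proj(f,np.c_[X.ravel(),Y.ravel(),np.full(X.size,zplane)]).astype(np.float32)
    return cv2.remap(f["color"],uv[:,0].reshape(H,W),uv[:,1].reshape(H,W),cv2.INTER_LINEAR)
def save(name,im): cv2.imwrite("pics/"+name,im[:,:,::-1])
def show():
    o=r.get_obs(); T=toolT(); print("t%.2f"%o["clock"],"tcp",np.round(o["tcp_pos"]*1000,1),"F",np.round(o["contact_force"],1),"w %.1f"%(o["grip_width"]*1000),"axes x",np.round(T[:3,0],3),"y",np.round(T[:3,1],3),"z",np.round(T[:3,2],3))
E
python3 - <<'E'
from h import *
show()
f=frame("scene"); g=frame("side")
print(f["c2w"][:3,3],g["c2w"][:3,3])
P=cloud(f); Q=cloud(g)
for n,u,v in [("car",540,420),("tray",400,410),("t1",337,292),("t2",342,345),("br",400,296),("knob",569,335),("ball",521,333),("rail",539,385)]:
    print(n,np.round(P[int(v/1.5),int(u/1.5)]*1000))
for n,u,v in [("t1",344,351),("t2",410,340),("br",342,312),("knob",404,210),("ball",415,217),("yel",405,495)]:
    print(n,np.round(Q[int(v/1.5),int(u/1.5)]*1000))
E
```

```text
t0.15 tcp [ 264.4 -620.6  230.5] F [-0.2 -0.2 -0.2] w 85.4 axes x [ 0.392 -0.92  -0.001] y [-0.001  0.001 -1.   ] z [ 0.92   0.392 -0.   ]
[-0.09259374 -0.08430084  0.85751524] [0.21108864 1.02918054 0.56718844]
car [508.  29.  13.]
tray [408. 214.   8.]
t1 [553. 442.  11.]
t2 [459. 360.  10.]
br [607. 343.  11.]
knob [616.  48.  92.]
ball [567. 105. 104.]
rail [550.  55.  35.]
t1 [552. 443.  11.]
t2 [469. 367.  10.]
br [607. 349.  10.]
knob [618.  58.  86.]
ball [573. 109. 103.]
yel [356. 645.   9.]
```

Run:
```python
from h import *
f=frame("scene"); 
a=ortho(f,0.30,0.80,-0.15,0.60,1000,0.0085); save("or0.png",a)
c=f["color"][180:300,300:420]; save("car0.png",cv2.resize(c,None,fx=5,fy=5,interpolation=cv2.INTER_CUBIC))
c=frame("side")["color"][125:245,190:350]; save("side0c.png",cv2.resize(c,None,fx=5,fy=5,interpolation=cv2.INTER_CUBIC))
```

```text
(no output)
```

View pics/or0.png

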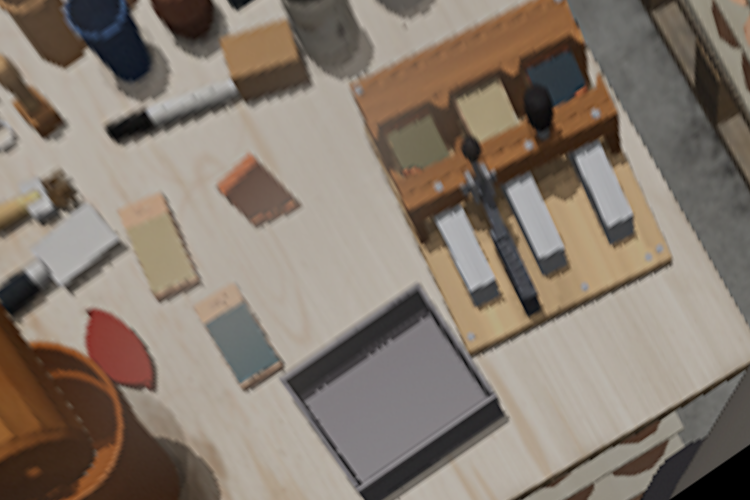

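View pics/car0.png

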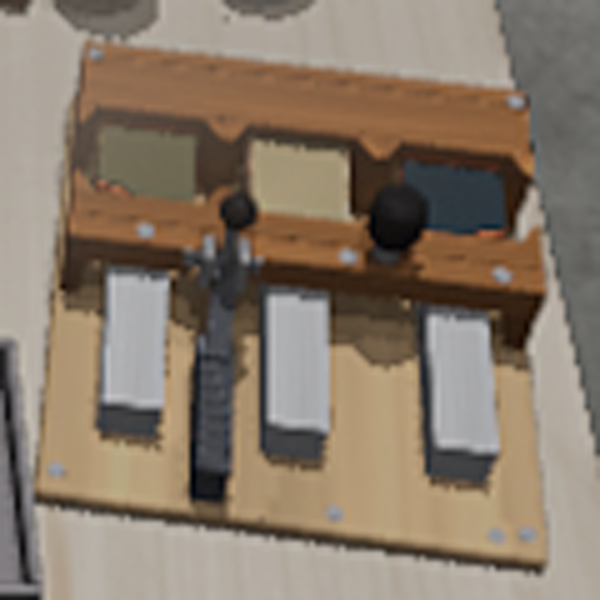

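View pics/side0c.png

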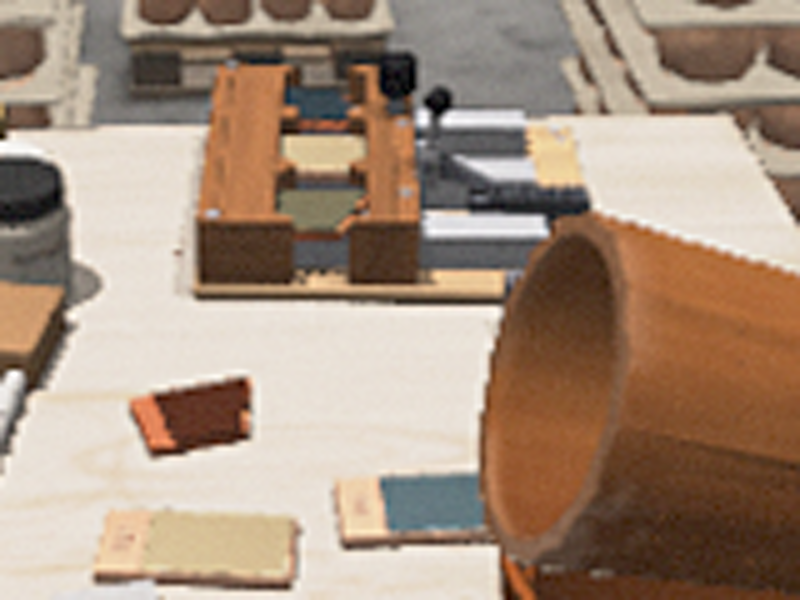

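Left and right lanes hold broken tiles (olive and blue, with their snapped ends visible), and the middle lane holds a whole cream tile. The carrier yaw is about 24°. I'll move the wrist camera over the carrier.

```bash
python3 -m jog '0 0 0 -26 0 28 0.6; 0 0 0 -26 0 28 0.6; 0 0 0 -26 0 28 0.6; 0 0 0 -26 0 28 0.6; 0 0 0 -26 0 28 0.6' 40
python3 -m jog '0 0 0 -26 0 28 0.6; 0 0 0 -26 0 28 0.6; 0 0 0 -26 0 28 0.6; 0 0 0 -26 0 28 0.6; 0 0 0 -26 0 28 0.6'
python3 -m jog '0 0 0 -26 0 28 0.6; 0 0 0 -26 0 28 0.6; 0 0 0 -26 0 28 0.6; 0 0 0 -26 0 28 0.6; 0 0 0 -26 0 28 0.6'
python3 -m jog '0 0 0 -26 0 28 0.6; 0 0 0 -26 0 28 0.6; 0 0 0 -26 0 28 0.6; 0 0 0 -26 0 28 0.6; 0 0 0 0 0 0 0.6'
python3 - <<'E'
from h import *
show(); print(np.round(r.get_obs()["joints"],2))
f=frame("wrist"); np.savez("w1.npz",**f)
show()
save("w1.png",cv2.resize(f["color"],None,fx=1.5,fy=1.5,interpolation=cv2.INTER_CUBIC))
E
```

```text
clock: 0.77
tcp_pos: [0.3428, -0.4449, 0.2314]
orientation: [-1.373, 0.908, -0.908]
contact_force: [0.8, 0.1, 0.5]
grip_width: 0.0512
clock: 1.18
tcp_pos: [0.4207, -0.2703, 0.2316]
orientation: [-1.373, 0.907, -0.908]
contact_force: [1.9, -0.4, 0.2]
grip_width: 0.0511
clock: 1.6
tcp_pos: [0.4986, -0.0959, 0.2316]
orientation: [-1.373, 0.907, -0.908]
contact_force: [0.8, -0.4, 0.2]
grip_width: 0.0516
clock: 2.02
tcp_pos: [0.5624, 0.0514, 0.2319]
orientation: [-1.371, 0.9, -0.898]
contact_force: [0.2, 1.1, 1.1]
grip_width: 0.0513
t2.02 tcp [562.4  51.4 231.9] F [0.2 1.1 1.1] w 51.3 axes x [ 0.401 -0.916 -0.004] y [ 0.003  0.005 -1.   ] z [0.916 0.401 0.005]
[ 0.09  0.32 -0.36  1.81  0.12  1.04 -1.47]
t2.07 tcp [561.3  47.2 231.5] F [-0.5 -0.5 -0.2] w 50.9 axes x [ 0.399 -0.917 -0.002] y [ 0.001  0.003 -1.   ] z [0.917 0.399 0.002]
```

View pics/w1.png

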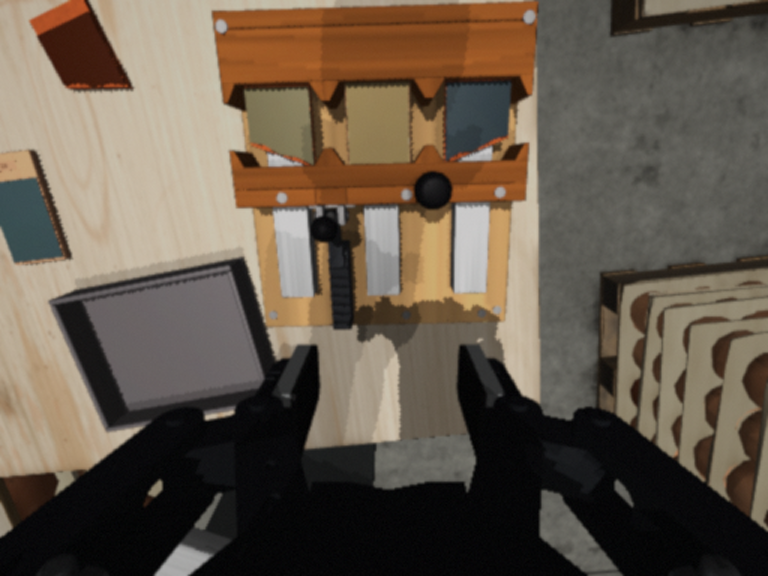

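Run:
```python
from h import *
show()
f=frame("wrist"); np.savez("w2.npz",**f)
c=f["color"][125:225,160:350]; save("w2.png",cv2.resize(c,None,fx=4.2,fy=4.2,interpolation=cv2.INTER_CUBIC))
f=frame("scene"); np.savez("s2.npz",**f)
c=f["color"][185:300,300:420]; save("s2.png",cv2.resize(c,None,fx=5,fy=5,interpolation=cv2.INTER_CUBIC))
```

```text
t2.07 tcp [561.3  47.2 231.5] F [-0.5 -0.5 -0.2] w 50.9 axes x [ 0.399 -0.917 -0.002] y [ 0.001  0.003 -1.   ] z [0.917 0.399 0.002]
```

View pics/w2.png

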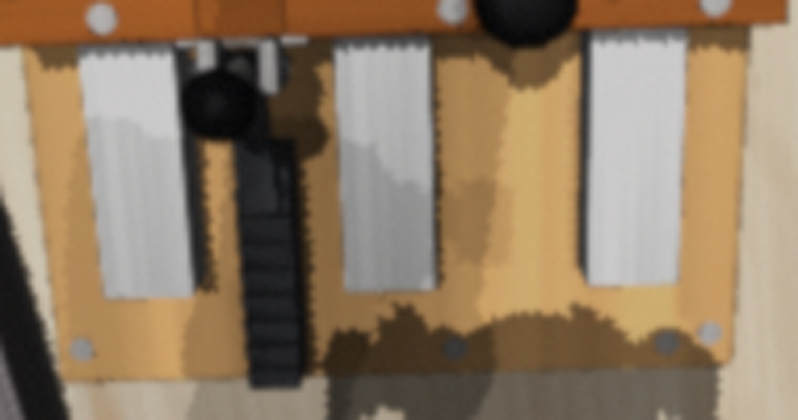

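View pics/s2.png

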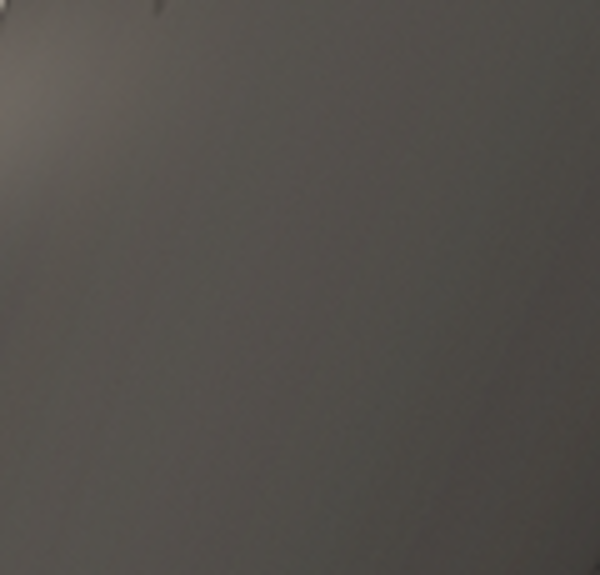

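Run:
```python
from h import *
from scipy.optimize import least_squares
f=dict(np.load("w2.npz"))
px=np.array([[105,298],[195,296],[345,292],[436,291],[586,286],[678,285],[68,382],[730,362]])/4.2+[160,125]
C=np.array([[-88,88,34],[-88,60,34],[-88,14,34],[-88,-14,34],[-88,-60,34],[-88,-88,34],[-125,113,10],[-125,-113,10]])/1000
def W(p,C): 
    c,s=np.cos(p[2]),np.sin(p[2]); return np.c_[p[0]+c*C[:,0]-s*C[:,1],p[1]+s*C[:,0]+c*C[:,1],C[:,2]+(p[3] if len(p)>3 else 0)]
for x0 in ([.59,.08,.42],[.59,.08,.42,0]):
    s=least_squares(lambda p:(proj(f,W(p,C))-px).ravel(),x0); print(np.round(s.x,4),np.degrees(s.x[2]),np.round(s.fun,2))
p=s.x
P=cloud(f)
print("depth at rails",[np.round(P[int(y/4.2+125),int(x/4.2+160)]*1000) for x,y in [(135,200),(390,200),(630,200),(520,60),(215,105)]])
# scene0 check: project carrier points to first scene picture
g=imaging.grab_frame("scene"); g["c2w"]=np.linalg.inv(g["world_to_cam"])
K=np.array([[.010,-.037,.095],[-.015,.037,.0974],[-.125,.113,.01],[-.125,-.113,.01],[.125,.113,.055],[.125,-.113,.055]])
print(np.round(proj(g,W(p[:3],K))*1.5))
h=frame("side");print("side",np.round(proj(h,W(p[:3],K))*1.5))
```

```text
[0.61   0.0801 0.4412] 25.277370051934515 [-0.32  0.13 -0.01 -0.01  0.05 -0.06  0.2  -0.43  0.41 -0.25  0.41 -0.63
 -2.1   0.71  1.29  1.07]
[ 0.6086  0.0796  0.4411 -0.0048] 25.27216232849602 [ 0.64  0.11  0.64 -0.02  0.21 -0.05  0.06 -0.42 -0.24 -0.22 -0.54 -0.59
 -1.1   0.43  0.25  0.85]
depth at rails [array([526., 124.,  34.]), array([557.,  55.,  34.]), array([586., -11.,  35.]), array([608.,  34.,  10.]), array([576., 105., 107.])]
[[572. 325.]
 [523. 330.]
 [462. 418.]
 [617. 439.]
 [474. 280.]
 [610. 295.]]
side [[398. 203.]
 [412. 218.]
 [467. 275.]
 [455. 225.]
 [340. 254.]
 [347. 205.]]
```

```bash
python3 -m jog '0 -1.8 0 -23 10 8 0; 0 0 0 -23 30 8 0; 0 0 0 0 38 0 0; 0 0 0 0 38 0 0; 0 0 0 0 20 0 0' 40
python3 -m jog '0 0 0 0 13 0 0; 0 0 0 0 0 0 0; 0 0 0 0 0 0 0; 0 0 0 0 0 0 0; 0 0 0 0 0 0 0'
cat >> h.py <<'E'
CP=np.array([.610,.0801,.4412])
def W(C,p=None):
    p=CP if p is None else p
    C=np.atleast_2d(C)/1000; c,s=np.cos(p[2]),np.sin(p[2]); return np.c_[p[0]+c*C[:,0]-s*C[:,1],p[1]+s*C[:,0]+c*C[:,1],C[:,2]]
def toC(w):
    w=np.atleast_2d(w); c,s=np.cos(CP[2]),np.sin(CP[2]); d=w[:,:2]-CP[:2]; return np.c_[c*d[:,0]+s*d[:,1],-s*d[:,0]+c*d[:,1],w[:,2]]*1000
def tc():
    o=r.get_obs();T=toolT(); print("t%.2f"%o["clock"],"C",np.round(toC(o["tcp_pos"])[0],1),"yawerr %.2f"%(np.degrees(np.arctan2(T[1,2],T[0,2])-CP[2])),"tilt",np.round(T[2,[0,2]],3),"F",np.round(o["contact_force"],1),"w %.1f"%(o["grip_width"]*1000))
def snap(n,name,crop=None,k=1.5):
    f=frame(n); np.savez(name+".npz",**f); c=f["color"]
    if crop: c=c[crop[1]:crop[3],crop[0]:crop[2]]
    save(name+".png",cv2.resize(c,None,fx=k,fy=k,interpolation=cv2.INTER_CUBIC)); return f
E
python3 -c "
from h import *
tc(); snap('side','p1',(230,110,330,190),6)"
```

```text
clock: 2.68
tcp_pos: [0.5539, 0.0884, 0.0917]
orientation: [-1.387, 0.888, -0.883]
contact_force: [-1.1, -0.7, -0.5]
grip_width: 0.0
clock: 3.1
tcp_pos: [0.5574, 0.0902, 0.0838]
orientation: [-1.382, 0.883, -0.886]
contact_force: [0.1, -0.7, -0.9]
grip_width: 0.0003
t3.10 C [-43.2  31.6  83.8] yawerr -0.46 tilt [0.001 0.003] F [ 0.1 -0.7 -0.9] w 0.3
```

View pics/p1.png

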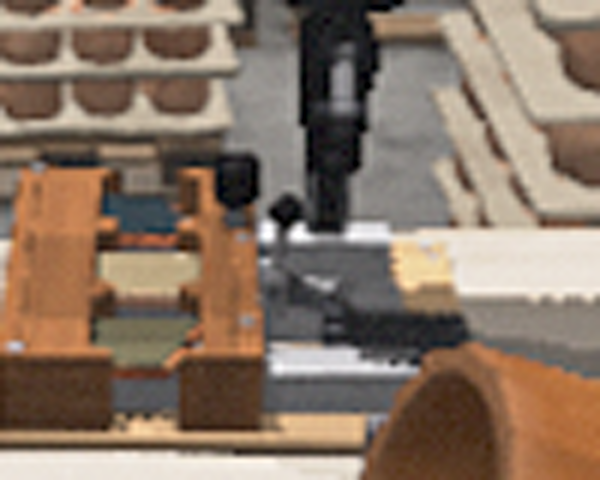

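```bash
python3 -m jog '0 -0.4 0 -5 0 0 0; 0 0 0 0 0 6 0; 0 0 0 0 0 8 0; 0 0 0 0 0 8 0; 0 0 0 0 0 8 0'
python3 -m jog '0 0 0 0 0 6 0; 0 0 0 0 0 6 0; 0 0 0 0 0 6 0; 0 0 0 0 0 0 0; 0 0 0 0 0 0 0'
python3 -c "
from h import *
tc(); snap('side','p2',(230,110,330,190),6)"
```

```text
clock: 3.57
tcp_pos: [0.5825, 0.1085, 0.0825]
orientation: [-1.386, 0.878, -0.879]
contact_force: [0.6, -0.1, -0.4]
grip_width: -0.0002
clock: 3.98
tcp_pos: [0.5978, 0.1157, 0.0821]
orientation: [-1.386, 0.878, -0.878]
contact_force: [-0.6, -0.1, 0.9]
grip_width: -0.0
t3.98 C [ 4.1 37.4 82.1] yawerr 0.00 tilt [-0. -0.] F [-0.6 -0.1  0.9] w -0.0
```

View pics/p2.png

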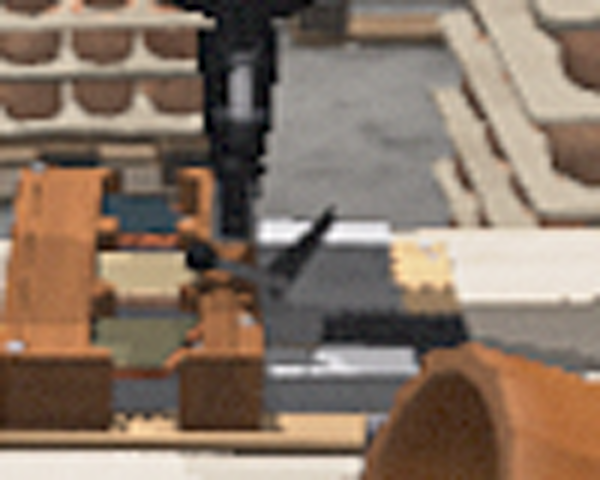

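```bash
python3 -m jog '0 0 0 0 -30 0 0; 0 0 0 0 -12 0 0.6; 0 0 0 25 0 2 0.6; 0 0 0 25 0 2 0.6; 0 0 0 24 0 2 0.6'
python3 -m jog '0 0 0 0 0 0 0.6; 0 0 0 0 18 0 0.6; 0 0 0 0 18 0 0.6; 0 0 0 0 18 0 0.6; 0 0 0 0 2 0 0.6'
python3 -c "
from h import *
tc(); snap('wrist','p3')"
```

```text
clock: 4.45
tcp_pos: [0.6354, 0.0505, 0.1253]
orientation: [-1.386, 0.876, -0.879]
contact_force: [-0.2, -0.3, 1.0]
grip_width: 0.0481
clock: 4.87
tcp_pos: [0.6324, 0.0509, 0.0655]
orientation: [-1.389, 0.882, -0.876]
contact_force: [-1.1, 0.3, -0.4]
grip_width: 0.0512
t4.87 C [  7.7 -36.   65.5] yawerr -0.00 tilt [-0.001 -0.004] F [-1.1  0.3 -0.4] w 51.2
```

View pics/p3.png

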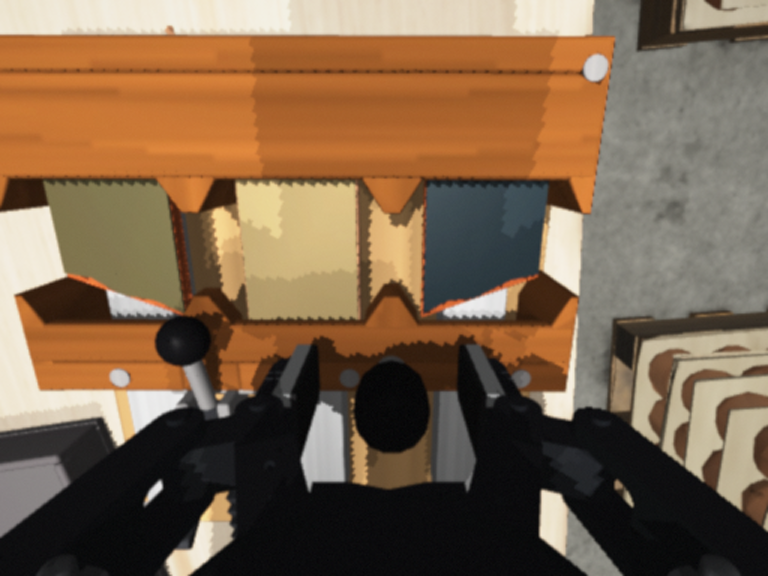

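```bash
python3 -m jog '0 0 0 0 0 2 0; 0 0 0 0 0 0 0; 0 0 0 0 0 0 0; 0 0 0 0 0 0 0; 0 0 0 0 0 -4 0' 40
python3 -m jog '0 0 0 0 0 -8 0; 0 0 0 0 0 -10 0; 0 0 0 0 0 -10 0; 0 0 0 0 0 -10 0; 0 0 0 0 0 -10 0'
python3 -m jog '0 0 0 0 0 -10 0; 0 0 0 0 0 -6 0; 0 0 0 0 0 -3 0; 0 0 0 0 0 0 0; 0 0 0 0 0 0 0'
python3 -c "
from h import *
tc(); snap('wrist','p4')"
```

```text
clock: 5.33
tcp_pos: [0.6352, 0.051, 0.07]
orientation: [-1.383, 0.875, -0.881]
contact_force: [4.1, 0.4, 4.0]
grip_width: 0.0225
clock: 5.75
tcp_pos: [0.5907, 0.0301, 0.0699]
orientation: [-1.383, 0.875, -0.881]
contact_force: [3.0, 1.1, 6.7]
grip_width: 0.0223
clock: 6.17
tcp_pos: [0.5821, 0.0261, 0.0705]
orientation: [-1.368, 0.863, -0.886]
contact_force: [28.2, 8.6, -19.1]
grip_width: 0.0222
t6.17 C [-48.3 -36.9  70.5] yawerr 0.12 tilt [0.002 0.023] F [ 28.2   8.6 -19.1] w 22.2
```

View pics/p4.png

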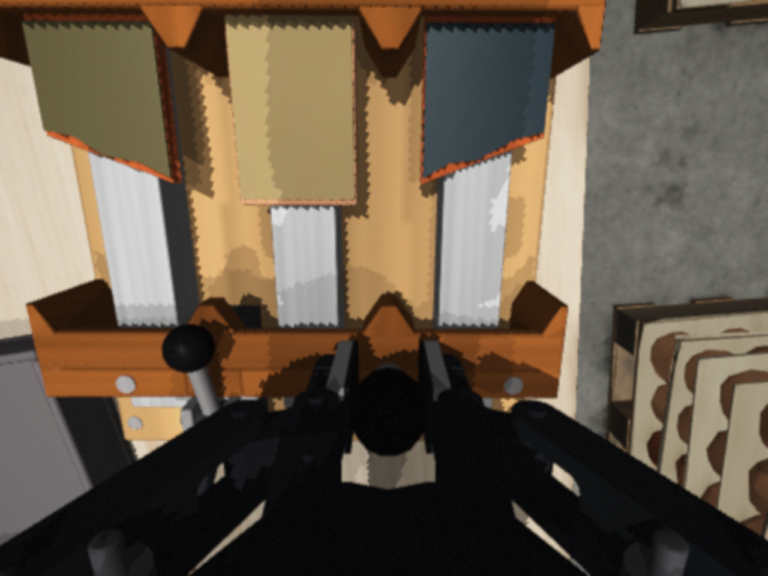

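```bash
python3 -c "
from h import *
tc(); snap('side','p5',(220,100,350,200),6);snap('scene','p5s')
print(np.round(r.get_obs()['joints'],2))"
```

```text
t6.22 C [-48.3 -36.9  70.4] yawerr 0.12 tilt [0.002 0.022] F [ 28.2   8.5 -19.3] w 22.2
[ 0.1   0.54 -0.32  1.91  0.24  0.71 -1.49]
```

View pics/p5.png

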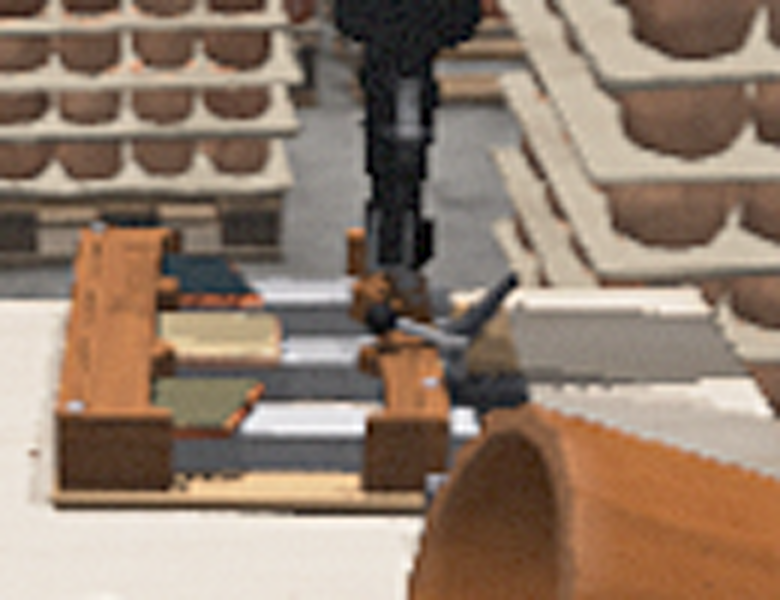

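View pics/p5s.png

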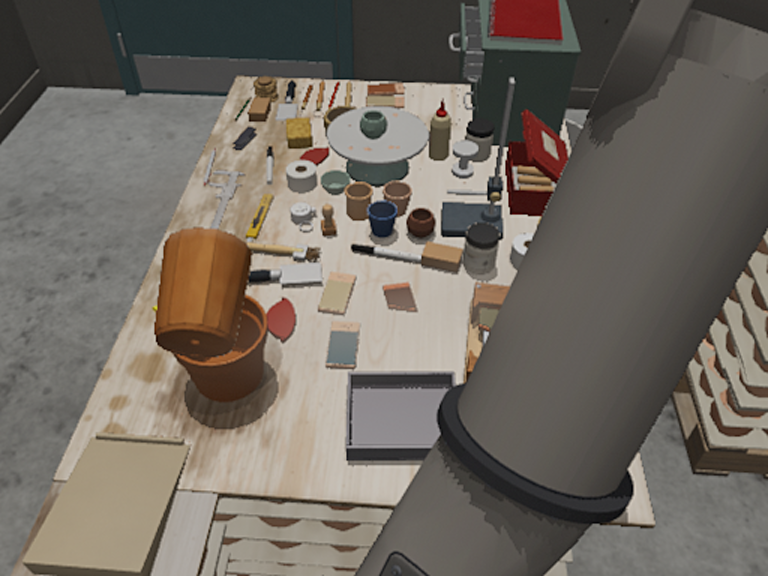

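```bash
python3 -c "
from h import *
f=dict(np.load('p4.npz'))
for m in (50,55,60,65,70): print(m,np.round(1.5*proj(f,W([[29-m,60,55],[29-m,14,55],[29-m,-74,55],[41-m,-37,55]]))).tolist())
print('tile end',np.round(1.5*proj(f,W([[13.5,24,42.5],[13.5,-24,42.5],[64,37,55],[64,-37,55]]))).tolist())
"
```

```text
50 [[145.0, 285.0], [262.0, 285.0], [483.0, 286.0], [390.0, 256.0]]
55 [[147.0, 297.0], [262.0, 297.0], [482.0, 298.0], [390.0, 268.0]]
60 [[149.0, 309.0], [263.0, 309.0], [481.0, 309.0], [390.0, 280.0]]
65 [[151.0, 320.0], [264.0, 321.0], [481.0, 321.0], [390.0, 293.0]]
70 [[153.0, 332.0], [265.0, 332.0], [480.0, 333.0], [390.0, 305.0]]
tile end [[239.0, 195.0], [358.0, 195.0], [176.0, 46.0], [391.0, 47.0]]
```

```bash
python3 -c "
from h import *
f=dict(np.load('p3.npz'))
for m in (-5,0,5,10): print(m,np.round(1.5*proj(f,W([[29-m,60,55],[29-m,0,55],[29-m,-74,55],[41-m,-37,55],[10-m,-37,95]]))).tolist())
print('far',np.round(1.5*proj(f,W([[76,0,55],[64,37,55],[64,-37,55],[110,-113,55],[125,-113,55],[125,-74,55]]))).tolist())
P=cloud(f)
for u,v in [(392,400),(390,340),(90,345),(390,205),(300,330)]: print(toC(P[int(v/1.5),int(u/1.5)]))
f=dict(np.load('p4.npz')); P=cloud(f)
for u,v in [(390,400),(310,331),(310,335),(390,300),(90,382),(300,190),(300,200),(85,120)]: print('p4',toC(P[int(v/1.5),int(u/1.5)]))
"
```

```text
-5 [[140.0, 291.0], [296.0, 291.0], [489.0, 291.0], [393.0, 261.0], [394.0, 389.0]]
0 [[143.0, 303.0], [297.0, 303.0], [488.0, 304.0], [393.0, 273.0], [393.0, 403.0]]
5 [[145.0, 315.0], [298.0, 315.0], [487.0, 316.0], [393.0, 286.0], [393.0, 417.0]]
10 [[147.0, 327.0], [299.0, 327.0], [486.0, 327.0], [392.0, 298.0], [393.0, 431.0]]
far [[289.0, 178.0], [190.0, 212.0], [393.0, 212.0], [622.0, 73.0], [630.0, 21.0], [509.0, 21.0]]
[[ 10.49769313 -36.39911523  93.30429797]]
[[ 13.66615287 -36.09630592  54.19056298]]
[[11.33141268 83.86069275 55.20506513]]
[[ 66.99361094 -35.94681467  55.1288211 ]]
[[18.20008195 -0.66363257 55.90264955]]
p4 [[-49.86359382 -36.84668454  92.2259023 ]]
p4 [[-41.28028087  -3.29382243  51.62388119]]
p4 [[-41.99301588  -3.85286743  54.90443484]]
p4 [[-29.24147677 -37.09441015  47.89580172]]
p4 [[-63.43425527  90.0213977   54.46859683]]
p4 [[15.79755968 -0.8029136  43.33651526]]
p4 [[11.59998621 -0.33890701 42.10258241]]
p4 [[41.40977402 81.0537974  43.14737374]]
```

```bash
python3 -m jog '0 0 0 0 0 6 0; 0 0 0 0 0 7 0.5; 0 0 0 0 0 0 0.5; 0 0 0 0 0 0 0.5; 0 0 0 0 -20 0 0.5'
python3 -m jog '0 0 0 0 -30 0 0.7; 0 0 0 0 -30 0 0.7; 0 0 0 0 -20 0 0.7; 0 0 0 0 0 0 0.7; 0 0 0 0 0 0 0.7'
python3 -c "
from h import *
tc(); f=snap('wrist','p6')"
```

```text
clock: 6.73
tcp_pos: [0.5796, 0.0263, 0.0846]
orientation: [-1.392, 0.885, -0.873]
contact_force: [-0.6, -1.1, 0.0]
grip_width: 0.0428
clock: 7.15
tcp_pos: [0.5835, 0.0268, 0.1689]
orientation: [-1.386, 0.878, -0.88]
contact_force: [-0.8, 0.7, -0.1]
grip_width: 0.06
t7.15 C [-46.7 -36.9 168.9] yawerr -0.03 tilt [0.001 0.   ] F [-0.8  0.7 -0.1] w 60.0
```

View pics/p6.png

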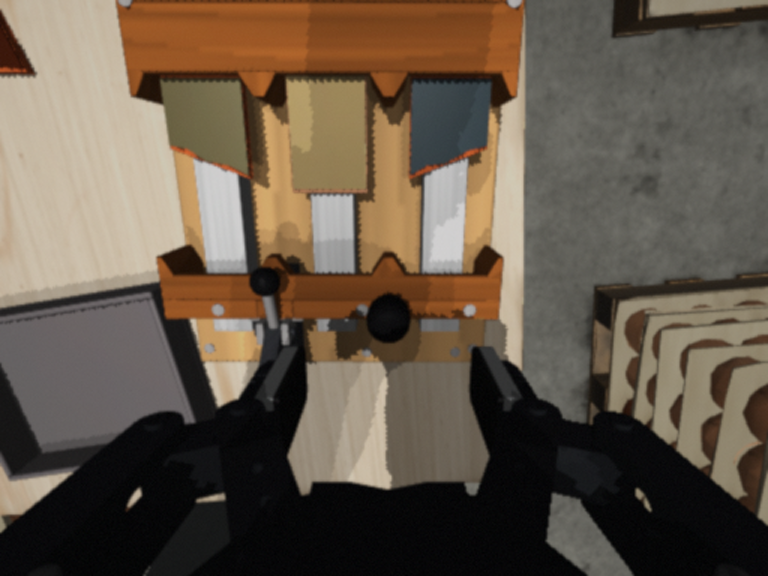

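Run:
```python
from h import *
f=dict(np.load('p6.npz'))
def at(u,v,z): return np.round(toC(ray_z(f,u/1.5,v/1.5,z/1000))[0],1)
for n,u,v,z in [("noseL",261,98,55),("noseR",389,98,55),("L short",170,148,42.5),("L long",251,177,42.5),("L farL",161,80,42.5),("L farR",242,80,42.5),("Mnl",290,191,42.5),("Mnr",367,192,42.5),("Rlong",411,177,42.5),("Rshort",488,149,42.5),("Rfar r",491,81,42.5),("Rfar l",412,81,42.5),("knob",389,318,95),("railRn",424,272,34)]:
    print(n,at(u,v,z))
P=cloud(f)
for n,u,v in [("L",210,110),("M",330,130),("R",450,110)]: print(n,np.round(toC(P[int(v/1.5),int(u/1.5)])[0],1))
```

```text
noseL [62.7 35.7 55. ]
noseR [ 62.8 -36.9  55. ]
L short [36.2 97.4 42.5]
L long [19.  49.3 42.5]
L farL [74.2 97.2 42.5]
L farR [74.2 49.5 42.5]
Mnl [10.5 25.5 42.5]
Mnr [  9.9 -23.2  42.5]
Rlong [ 19.1 -50.8  42.5]
Rshort [ 35.8 -97.9  42.5]
Rfar r [ 73.8 -97.1  42.5]
Rfar l [ 73.8 -50.5  42.5]
knob [-55.3 -36.9  95. ]
railRn [-44.4 -61.3  34. ]
L [58.1 70.3 42.3]
M [47.2 -1.3 42.9]
R [ 58.4 -73.8  41.2]
```

```bash
sed -i 's/^CP=.*/CP=np.array([.6089,.0796,.4412])/' h.py
python3 -m jog '0 0 0 -28 0 23 0.7; 0 0 0 -28 0 23 0.7; 0 0 0 -28 0 23 0.7; 0 0 0 -27 0 23 0.7; 0 0 0 0 35 0 0.7'
python3 -m jog '0 0 0 0 35 0 0.7; 0 0 0 0 20 0 0.7; 0 0 0 0 0 0 0.7; 0 0 0 0 0 0 0.7; 0 0 0 0 0 0 0.7'
python3 -c "
from h import *
tc(); f=snap('wrist','p7')
f=dict(np.load('w2.npz'));P=cloud(f)
for n,u,v in [('floor',165,340),('rimFL',55,300),('rimFR',242,262),('rimNR',272,362),('rimNL',108,428)]:
  print(n,np.round(P[int(v/1.5),int(u/1.5)]*1000),np.round(ray_z(f,u/1.5,v/1.5,.034)*1000))
"
```

```text
clock: 7.62
tcp_pos: [0.6227, 0.1784, 0.1378]
orientation: [-1.376, 0.868, -0.872]
contact_force: [1.6, 2.7, 1.2]
grip_width: 0.0597
clock: 8.03
tcp_pos: [0.62, 0.167, 0.0788]
orientation: [-1.386, 0.878, -0.879]
contact_force: [0.5, 0.8, 1.4]
grip_width: 0.0599
t8.03 C [47.3 74.3 78.8] yawerr -0.01 tilt [-0.  0.] F [0.5 0.8 1.4] w 59.9
floor [396. 210.   5.] [413. 199.  34.]
rimFL [410. 297.  33.] [411. 296.  34.]
rimFR [497. 167.   1.] [508. 158.  34.]
rimNR [411. 109.  -0.] [431. 105.  34.]
rimNL [304. 225.  35.] [303. 225.  34.]
```

View pics/p7.png

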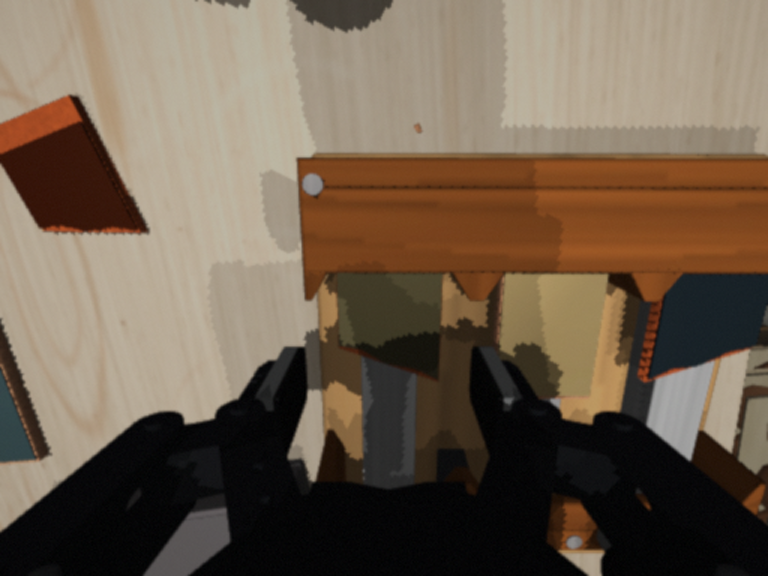

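```bash
python3 -m jog '0 0 0 0 20 0 0.7; 0 0 0 0 20 0 0.7; 0 0 0 0 15 0 0.7; 0 0 0 0 0 0 0.7; 0 0 0 0 0 0 0' 40
python3 -m jog '0 0 0 0 0 0 0; 0 0 0 0 0 0 0; 0 0 0 0 0 0 0; 0 0 0 0 0 -6 0; 0 0 0 0 0 -8 0'
python3 -c "
from h import *
tc(); f=snap('wrist','p8')"
```

```text
clock: 8.5
tcp_pos: [0.6198, 0.1669, 0.0236]
orientation: [-1.386, 0.879, -0.878]
contact_force: [0.7, -0.7, 0.4]
grip_width: 0.049
clock: 8.92
tcp_pos: [0.6077, 0.1613, 0.024]
orientation: [-1.384, 0.877, -0.879]
contact_force: [2.2, 0.3, 3.0]
grip_width: 0.047
t8.92 C [33.8 74.4 24. ] yawerr 0.00 tilt [0.    0.002] F [2.2 0.3 3. ] w 47.0
```

View pics/p8.png

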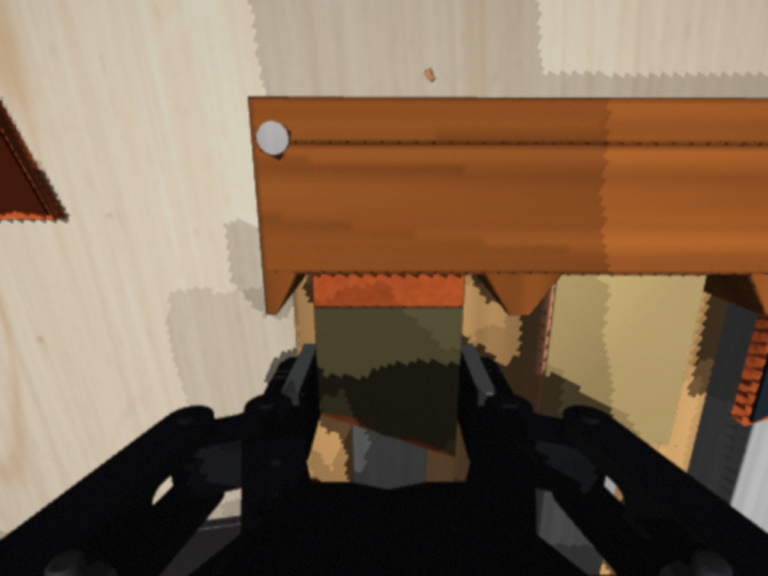

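```bash
python3 -m jog '0 0 0 0 0 -10 0; 0 0 0 0 -25 0 0; 0 0 0 0 -35 0 0; 0 0 0 0 -30 0 0; 0 0 0 -18 0 -18 0'
python3 -m jog '0 0 0 -25 0 -26 0; 0 0 0 -25 0 -26 0; 0 0 0 -25 0 -26 0; 0 0 0 -25 0 -26 0; 0 0 0 -18 0 -20 0'
python3 -m jog '0 0 0 -11 0 -12 0; 0 0 0 0 20 0 0; 0 0 0 0 30 0 0; 0 0 0 0 0 0 0; 0 0 0 0 0 0 0'
python3 -c "
from h import *
tc(); show(); f=snap('wrist','p9')"
```

```text
clock: 9.38
tcp_pos: [0.5806, 0.1638, 0.1193]
orientation: [-1.376, 0.874, -0.889]
contact_force: [2.0, 0.6, 0.9]
grip_width: 0.0468
clock: 9.8
tcp_pos: [0.4077, 0.2187, 0.1129]
orientation: [-1.389, 0.878, -0.877]
contact_force: [-0.2, -0.3, -0.2]
grip_width: 0.0464
clock: 10.22
tcp_pos: [0.3943, 0.2225, 0.0625]
orientation: [-1.39, 0.88, -0.877]
contact_force: [0.4, 0.2, -0.2]
grip_width: 0.047
t10.22 C [-133.   220.9   62.5] yawerr 0.01 tilt [ 0.001 -0.004] F [ 0.4  0.2 -0.2] w 47.0
t10.22 tcp [394.3 222.5  62.5] F [ 0.4  0.2 -0.2] w 47.0 axes x [ 0.427 -0.904  0.001] y [-0.004 -0.003 -1.   ] z [ 0.904  0.427 -0.004]
```

View pics/p9.png

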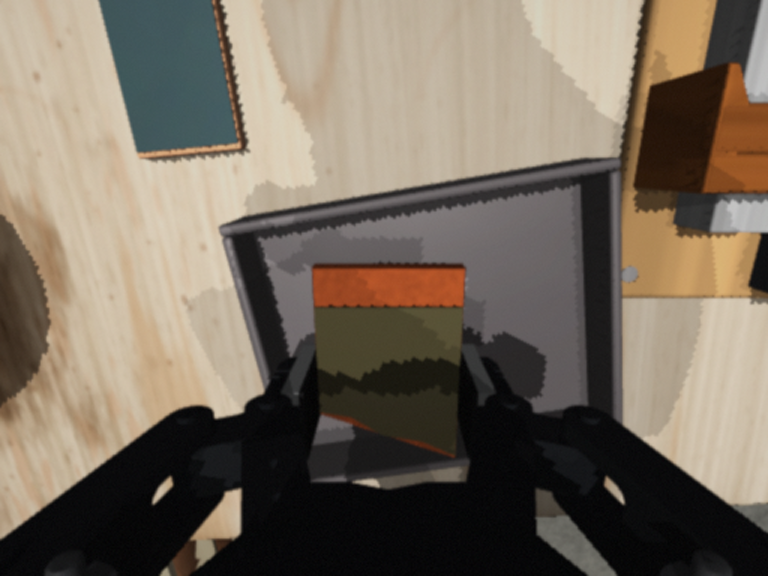

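```bash
python3 -m jog '0 0 0 0 20 0 0; 0 0 0 0 18 0 0; 0 0 0 0 4 0 0; 0 0 0 0 0 0 0; 0 0 0 0 0 0 0.62'
python3 -m jog '0 0 0 0 0 0 0.62; 0 0 0 0 -30 0 0.62; 0 0 0 0 -35 0 0.62; 0 0 0 0 -35 0 0.7; 0 0 0 25 0 22 0.7'
python3 -c "
from h import *
tc(); show(); f=snap('wrist','p10')"
```

```text
clock: 10.68
tcp_pos: [0.3967, 0.2242, 0.0224]
orientation: [-1.385, 0.878, -0.879]
contact_force: [-0.4, 0.4, 0.4]
grip_width: 0.0528
clock: 11.1
tcp_pos: [0.4258, 0.2158, 0.1286]
orientation: [-1.379, 0.869, -0.874]
contact_force: [-0.4, 0.7, 0.8]
grip_width: 0.0599
t11.10 C [-107.4  201.3  128.6] yawerr 0.44 tilt [-0.002  0.01 ] F [-0.4  0.7  0.8] w 59.9
t11.10 tcp [425.8 215.8 128.6] F [-0.4  0.7  0.8] w 59.9 axes x [ 0.434 -0.901 -0.002] y [ 0.008  0.006 -1.   ] z [0.901 0.434 0.01 ]
```

View pics/p10.png

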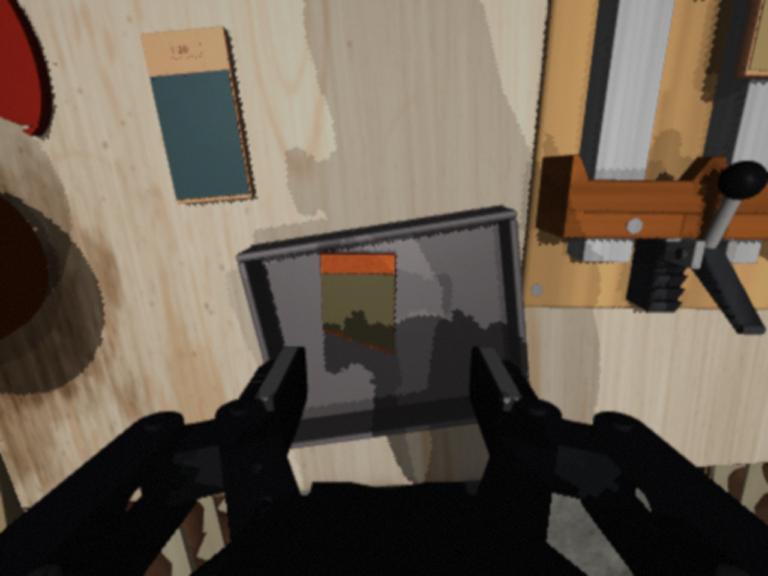

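```bash
python3 -m jog '0 0 0 34 0 19 0.7; 0 0 0 34 0 19 0.7; 0 0 0 34 0 20 0.7; 0 0 0 34 0 20 0.7; 0 0 0 34 0 20 0.7'
python3 -m jog '0 0 0 34 0 19 0.7; 0 0 0 34 0 19 0.7; 0 0 0 32 0 19 0.7; 0 0 0 0 0 0 0.7; 0 0 0 0 20 0 0.7'
python3 -m jog '0 0 0 0 20 0 0.7; 0 0 0 0 10 0 0.7; 0 0 0 0 0 0 0.7; 0 0 0 0 0 0 0.7; 0 0 0 0 0 0 0.7'
python3 -c "
from h import *
tc(); f=snap('wrist','p11')"
```

```text
clock: 11.57
tcp_pos: [0.5895, 0.0971, 0.1223]
orientation: [-1.385, 0.878, -0.88]
contact_force: [0.2, -0.0, -0.2]
grip_width: 0.0599
clock: 11.98
tcp_pos: [0.6867, 0.03, 0.1053]
orientation: [-1.38, 0.876, -0.888]
contact_force: [-0.0, 2.0, 0.4]
grip_width: 0.0598
clock: 12.4
tcp_pos: [0.6828, 0.033, 0.0727]
orientation: [-1.385, 0.877, -0.879]
contact_force: [-0.2, 0.0, -0.0]
grip_width: 0.0596
t12.40 C [ 46.9 -73.7  72.7] yawerr 0.00 tilt [0.001 0.002] F [-0.2  0.  -0. ] w 59.6
```

View pics/p11.png

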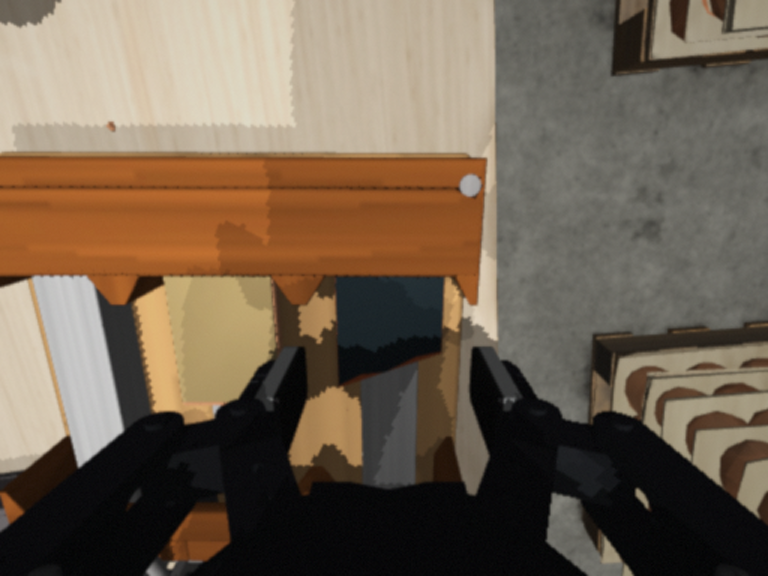

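```bash
python3 -m jog '0 0 0 0 20 0 0.7; 0 0 0 0 20 0 0.7; 0 0 0 0 9 0 0.7; 0 0 0 0 0 0 0.7; 0 0 0 0 0 0 0' 40
python3 -m jog '0 0 0 0 0 0 0; 0 0 0 0 0 0 0; 0 0 0 0 0 0 0; 0 0 0 0 0 -6 0; 0 0 0 0 0 -8 0'
python3 -m jog '0 0 0 0 0 -10 0; 0 0 0 0 -25 0 0; 0 0 0 0 -35 0 0; 0 0 0 0 -35 0 0; 0 0 0 -10 0 -6 0'
python3 -m jog '0 0 0 -30 0 -18 0; 0 0 0 -30 0 -18 0; 0 0 0 -30 0 -18 0; 0 0 0 -30 0 -18 0; 0 0 0 -30 0 -18 0'
python3 -m jog '0 0 0 -30 0 -18 0; 0 0 0 -30 0 -18 0; 0 0 0 -20 0 -14 0; 0 0 0 0 30 0 0; 0 0 0 0 20 0 0'
python3 -m jog '0 0 0 0 10 0 0; 0 0 0 0 0 0 0; 0 0 0 0 0 0 0; 0 0 0 0 0 0 0; 0 0 0 0 0 0 0'
python3 -c "
from h import *
tc(); f=snap('wrist','p12')"
```

```text
clock: 12.87
tcp_pos: [0.6823, 0.0328, 0.0228]
orientation: [-1.386, 0.878, -0.878]
contact_force: [0.5, -0.2, 0.0]
grip_width: 0.0489
clock: 13.28
tcp_pos: [0.6704, 0.0272, 0.0232]
orientation: [-1.384, 0.876, -0.879]
contact_force: [1.5, 0.1, 3.7]
grip_width: 0.0468
clock: 13.7
tcp_pos: [0.6552, 0.027, 0.1243]
orientation: [-1.379, 0.872, -0.888]
contact_force: [1.8, 0.5, 0.5]
grip_width: 0.0473
clock: 14.12
tcp_pos: [0.5025, 0.1257, 0.1169]
orientation: [-1.387, 0.879, -0.879]
contact_force: [0.0, 0.8, -0.5]
grip_width: 0.0468
clock: 14.53
tcp_pos: [0.4239, 0.1771, 0.0669]
orientation: [-1.387, 0.875, -0.877]
contact_force: [-0.1, -1.4, -0.6]
grip_width: 0.0466
clock: 14.95
tcp_pos: [0.4268, 0.1772, 0.0582]
orientation: [-1.384, 0.878, -0.88]
contact_force: [-0.2, -1.1, 0.3]
grip_width: 0.0466
t14.95 C [-123.   166.    58.2] yawerr -0.04 tilt [0.    0.002] F [-0.2 -1.1  0.3] w 46.6
```

View pics/p12.png

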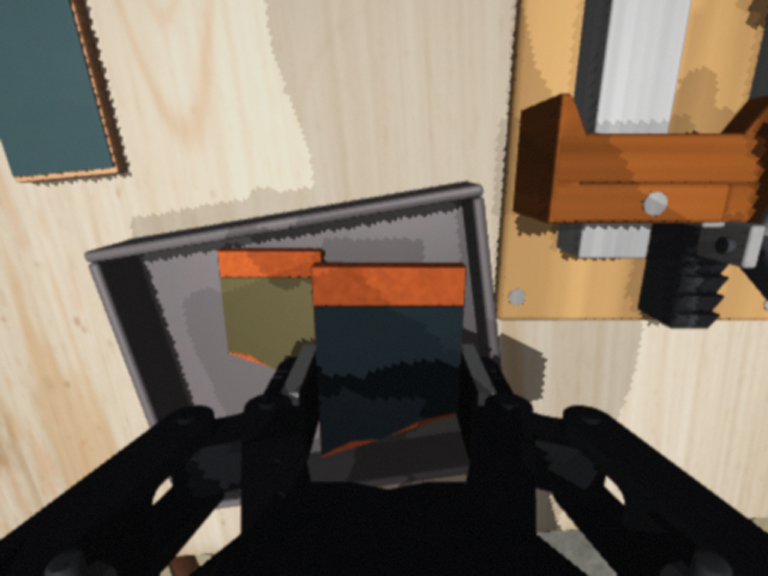

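```bash
python3 -m jog '0 0 0 -4 14 0 0; 0 0 0 0 14 0 0; 0 0 0 0 6 0 0; 0 0 0 0 0 0 0; 0 0 0 0 0 0 0.6'
python3 -m jog '0 0 0 0 0 0 0.6; 0 0 0 0 -30 0 0.6; 0 0 0 0 -35 0 0.6; 0 0 0 0 -35 0 0.7; 0 0 0 0 -35 0 0.7'
python3 -m jog '0 0 0 -30 0 15 0.7; 0 0 0 -30 0 15 0.7; 0 0 0 -30 0 15 0.7; 0 0 0 -20 0 15 0.7; 0 0 0 0 0 0 0.7'
python3 -m jog '0 0 0 0 0 0 0.7; 0 0 0 0 0 0 0.7; 0 0 0 0 0 0 0.7; 0 0 0 0 0 0 0.7; 0 0 0 0 0 0 0.7'
python3 -c "
from h import *
tc();show(); f=snap('wrist','p13')"
```

```text
clock: 15.42
tcp_pos: [0.4244, 0.1808, 0.0236]
orientation: [-1.386, 0.878, -0.879]
contact_force: [0.3, 0.6, -0.4]
grip_width: 0.0511
clock: 15.83
tcp_pos: [0.4239, 0.1808, 0.1605]
orientation: [-1.386, 0.878, -0.878]
contact_force: [1.5, 0.2, -0.7]
grip_width: 0.0598
clock: 16.25
tcp_pos: [0.4314, 0.3122, 0.16]
orientation: [-1.382, 0.874, -0.872]
contact_force: [0.1, -0.8, -0.7]
grip_width: 0.0593
clock: 16.67
tcp_pos: [0.4317, 0.3047, 0.1584]
orientation: [-1.386, 0.879, -0.88]
contact_force: [-0.5, 0.2, 0.6]
grip_width: 0.06
t16.67 C [-64.1 279.2 158.4] yawerr -0.09 tilt [ 0.001 -0.   ] F [-0.5  0.2  0.6] w 60.0
t16.67 tcp [431.7 304.7 158.4] F [-0.5  0.2  0.6] w 60.0 axes x [ 0.426 -0.905  0.001] y [ 0.    -0.001 -1.   ] z [ 0.905  0.426 -0.   ]
```

View pics/p13.png

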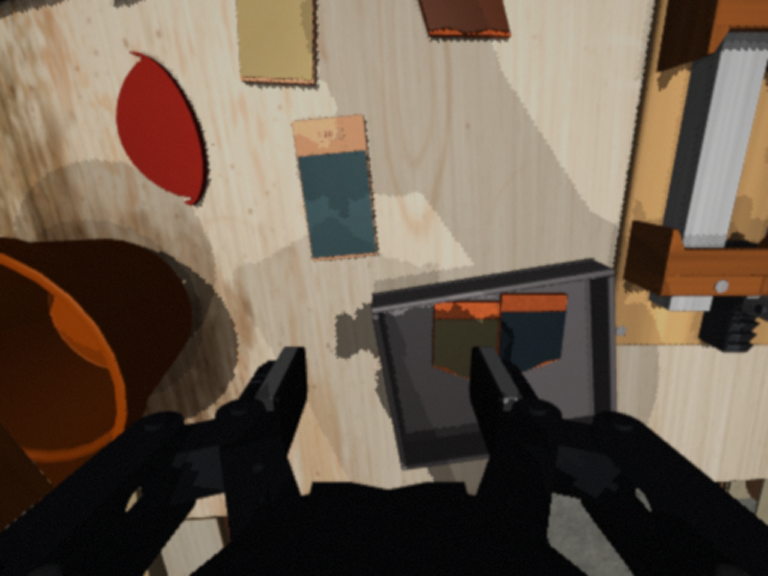

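```bash
python3 -m jog '0 0 0 8 0 32 0.7; 0 0 0 8 0 32 0.7; 0 0 0 8 0 32 0.7; 0 0 0 8 0 30 0.7; 0 0 0 0 0 0 0.7'
python3 -m jog '0 0 0 0 0 0 0.7; 0 0 0 0 0 0 0.7; 0 0 0 0 0 0 0.7; 0 0 0 0 0 0 0.7; 0 0 0 0 0 0 0.7'
python3 -c "
from h import *
tc();show(); f=snap('wrist','p14')"
```

```text
clock: 17.13
tcp_pos: [0.5651, 0.3296, 0.158]
orientation: [-1.382, 0.88, -0.884]
contact_force: [0.2, -0.8, 0.9]
grip_width: 0.0595
clock: 17.55
tcp_pos: [0.5582, 0.3308, 0.1586]
orientation: [-1.387, 0.878, -0.878]
contact_force: [-0.1, 0.2, 0.3]
grip_width: 0.0597
t17.55 C [ 61.4 248.7 158.6] yawerr 0.05 tilt [ 0. -0.] F [-0.1  0.2  0.3] w 59.7
t17.55 tcp [558.2 330.8 158.6] F [-0.1  0.2  0.3] w 59.7 axes x [ 0.428 -0.904  0.   ] y [ 0. -0. -1.] z [ 0.904  0.428 -0.   ]
```

View pics/p14.png

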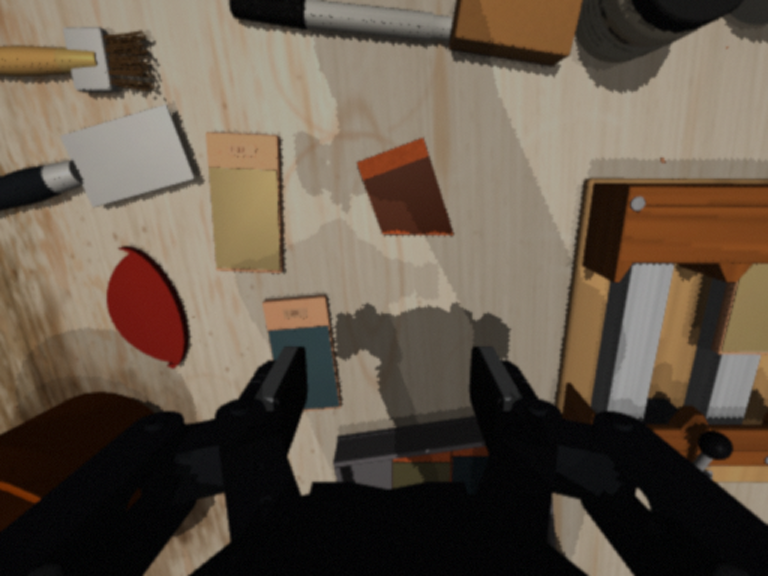

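Run:
```python
from h import *
f=dict(np.load('p14.npz')); P=cloud(f)
save('c14.png',cv2.resize(f['color'][60:290,120:320],None,fx=2.5,fy=2.5,interpolation=cv2.INTER_CUBIC))
sets={"red":[(358,161),(423,139),(453,235),(381,235)],"cream":[(206,133),(280,133),(283,271),(215,270)],"blue":[(264,299),(326,295),(340,407),(280,410)]}
for n,c in sets.items():
    w=np.array([ray_z(f,u/1.5,v/1.5,.0085)[:2]*1000 for u,v in c]); print(n,np.round(w).tolist(),np.round([np.linalg.norm(w[i]-w[(i+1)%4]) for i in range(4)],1))
    d=((w[0]-w[3])/np.linalg.norm(w[0]-w[3])+(w[1]-w[2])/np.linalg.norm(w[1]-w[2])); print(" dir right/left edges",np.degrees(np.arctan2(*(w[0]-w[3])[::-1])),np.degrees(np.arctan2(*(w[1]-w[2])[::-1])),"centre",w.mean(0), "in C",toC(np.r_[w.mean(0)/1000,0]))
    m=np.mean(c,0)/1.5; print(" depth",np.round(P[int(m[1]),int(m[0])]*1000,1))
s=imaging.grab_frame("scene")["color"]
save('c14s.png',cv2.resize(s[45:200,60:360],None,fx=2.6,fy=2.6,interpolation=cv2.INTER_CUBIC))
```

```text
red [[618.0, 382.0], [649.0, 349.0], [601.0, 301.0], [579.0, 347.0]] [45.7 68.1 51.  52.4]
 dir right/left edges 42.34302299544001 44.94442900033781 centre [611.56773353 344.3694343 ] in C [[115.4754017  238.27589417   0.        ]]
 depth [612.5 345.3   9.4]
cream [[591.0, 480.0], [612.0, 436.0], [525.0, 400.0], [504.0, 444.0]] [49.  94.2 49.2 93.5]
 dir right/left edges 22.37417635783786 22.55729857690585 centre [557.81262235 439.95955513] in C [[107.68724416 347.66706282   0.        ]]
 depth [560.4 440.8   9.1]
blue [[499.0, 405.0], [521.0, 364.0], [439.0, 317.0], [416.0, 360.0]] [46.1 94.3 48.3 93.8]
 dir right/left edges 28.466829069751782 29.8353872190112 centre [468.90014555 361.51520747] in C [[ -6.20865019 314.70239292   0.        ]]
 depth [554.4 362.9 169.1]
```

View pics/c14.png

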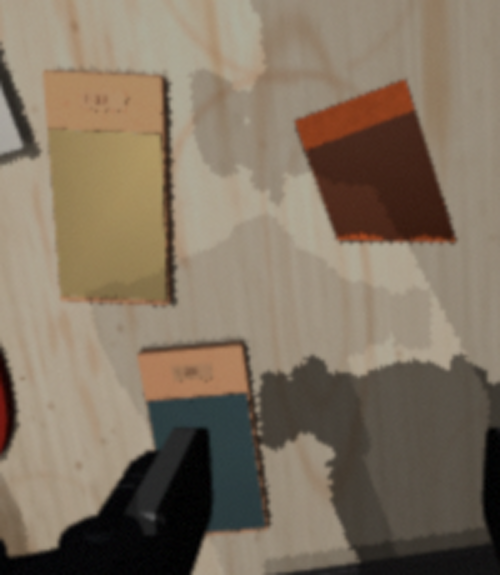

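View pics/c14s.png

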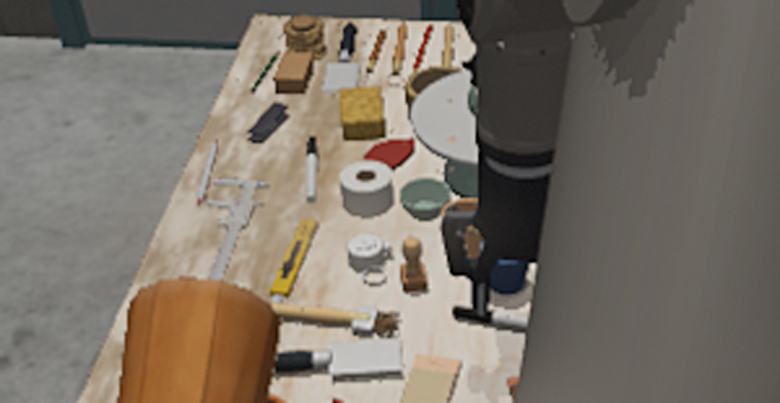

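The red tile at (405,190) is broken, 52 mm on the left side and 70 mm on the right, and it isn't the yellow one by the pot. That makes it broken_tile_3. Next I'll move over it.

```bash
python3 -m jog '0 0 0 5 20 27 0.7; 0 0 0 5 20 28 0.7; 0 -6.3 0 0 25 0 0.7; 0 -6.2 0 0 25 0 0.7; 0 -6.2 0 0 0 0 0.7'
python3 -m jog '0 0 0 0 0 0 0.7; 0 0 0 0 0 0 0.7; 0 0 0 0 0 0 0.7; 0 0 0 0 0 0 0.7; 0 0 0 0 0 0 0.7'
cat >> h.py <<'E'
def at(f,u,v,z): # px in 1.5x picture -> tool-frame offset mm (x,z) & world
    w=ray_z(f,u/1.5,v/1.5,z/1000); T=toolT(); d=T[:3,:3].T@(w-T[:3,3])*1000; return np.round(d[[0,2]],1),np.round(w*1000,1)
E
python3 -c "
from h import *
show(); f=snap('wrist','p15')"
```

```text
clock: 18.07
tcp_pos: [0.6103, 0.343, 0.0625]
orientation: [-1.486, 0.628, -0.62]
contact_force: [-1.6, -1.6, -0.6]
grip_width: 0.0597
clock: 18.48
tcp_pos: [0.6136, 0.3456, 0.0695]
orientation: [-1.476, 0.628, -0.63]
contact_force: [0.9, -0.1, 0.3]
grip_width: 0.0601
t18.48 tcp [613.6 345.6  69.5] F [ 0.9 -0.1  0.3] w 60.1 axes x [ 0.693 -0.721  0.001] y [ 0.002  0.001 -1.   ] z [0.721 0.693 0.002]
```

View pics/p15.png

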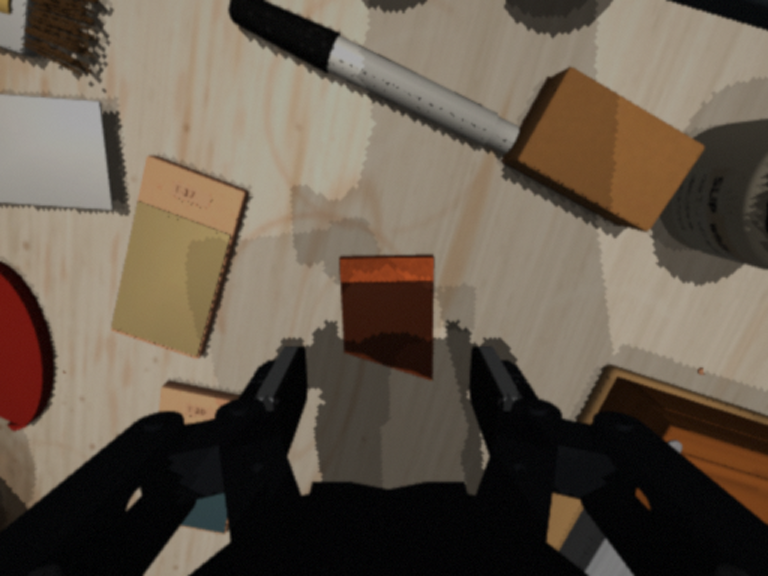

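```bash
python3 -m jog '0 0 0 0 25 0 0.7; 0 0 0 0 25 0 0.7; 0 0 0 0 13 0 0.7; 0 0 0 0 5 0 0.7; 0 0 0 0 0 0 0.7' 40
python3 -c "
from h import *
show()
f=dict(np.load('p15.npz')); print(at(f,340,257,8.5),at(f,433,255,8.5),at(f,433,378,8.5),at(f,344,350,8.5))"
python3 -m jog '0 0 0 0 0 0 0; 0 0 0 0 0 0 0; 0 0 0 0 0 0 0; 0 0 0 0 0 0 0; 0 0 0 0 -10 0 0'
python3 -m jog '0 0 0 0 -30 0 0; 0 0 0 0 -30 0 0; 0 0 0 0 -30 0 0; 0 0 0 0 0 0 0; 0 0 0 0 0 0 0'
python3 -c "
from h import *
show(); f=snap('wrist','p16')"
```

```text
clock: 18.95
tcp_pos: [0.6123, 0.3447, -0.0008]
orientation: [-1.48, 0.629, -0.627]
contact_force: [-0.4, -0.6, 0.5]
grip_width: 0.0599
t18.95 tcp [612.3 344.7  -0.8] F [-0.4 -0.6  0.5] w 59.9 axes x [ 0.694 -0.72  -0.   ] y [-0.002 -0.001 -1.   ] z [ 0.72   0.694 -0.002]
(array([-23.9,  30.5]), array([617.7, 383.1,   8.5])) (array([22.6, 31.5]), array([650.7, 350.3,   8.5])) (array([ 24.7, -36.9]), array([603. , 301.4,   8.5])) (array([-23.4, -20.2]), array([581.6, 347.5,   8.5]))
clock: 19.37
tcp_pos: [0.6123, 0.3445, 0.0095]
orientation: [-1.48, 0.629, -0.627]
contact_force: [0.0, -0.6, -1.9]
grip_width: 0.0462
clock: 19.78
tcp_pos: [0.6145, 0.3462, 0.1037]
orientation: [-1.474, 0.625, -0.63]
contact_force: [0.3, -0.6, -0.5]
grip_width: 0.0459
t19.78 tcp [614.5 346.2 103.7] F [ 0.3 -0.6 -0.5] w 45.9 axes x [ 0.694 -0.72   0.001] y [ 0.004  0.003 -1.   ] z [0.72  0.694 0.005]
```

View pics/p16.png

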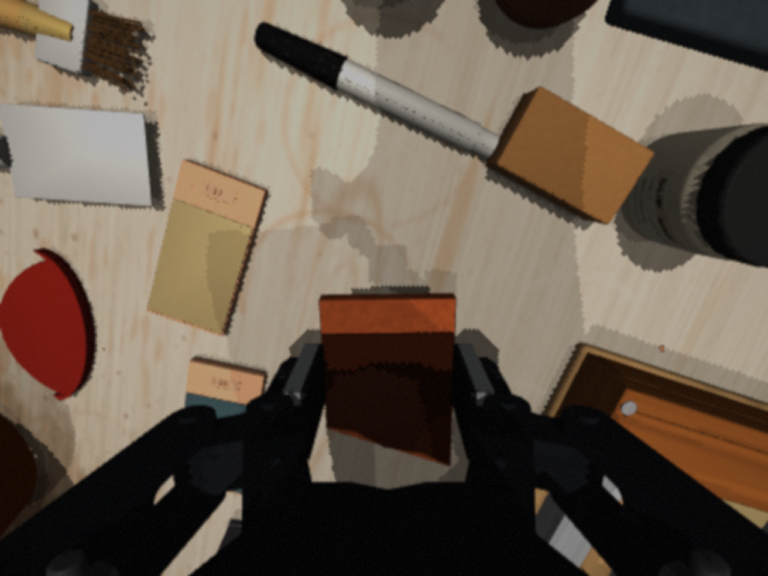

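```bash
python3 -m jog '0 0 0 -5 0 -36 0; 0 0 0 -5 0 -36 0; 0 0 0 -5 0 -36 0; 0 0 0 -5 0 -36 0; 0 0 0 -5 0 -36 0'
python3 -m jog '0 0 0 -5 0 -36 0; 0 0 0 -6 0 -34 0; 0 5.5 0 0 15 0 0; 0 5.5 0 0 15 0 0; 0 0 0 0 0 0 0'
python3 -m jog '0 0 0 0 0 0 0; 0 0 0 0 0 0 0; 0 0 0 0 0 0 0; 0 0 0 0 0 0 0; 0 0 0 0 0 0 0'
python3 -c "
from h import *
show(); f=snap('wrist','p17')"
```

```text
clock: 20.25
tcp_pos: [0.4637, 0.2363, 0.099]
orientation: [-1.48, 0.629, -0.627]
contact_force: [0.4, 0.1, -0.4]
grip_width: 0.0461
clock: 20.67
tcp_pos: [0.4058, 0.1955, 0.068]
orientation: [-1.432, 0.781, -0.777]
contact_force: [0.0, -0.7, -1.2]
grip_width: 0.0461
clock: 21.08
tcp_pos: [0.4085, 0.1977, 0.0707]
orientation: [-1.428, 0.775, -0.775]
contact_force: [-0.2, 0.1, 0.1]
grip_width: 0.0461
t21.08 tcp [408.5 197.7  70.7] F [-0.2  0.1  0.1] w 46.1 axes x [ 0.545 -0.839 -0.   ] y [ 0.001  0.    -1.   ] z [0.839 0.545 0.001]
```

View pics/p17.png

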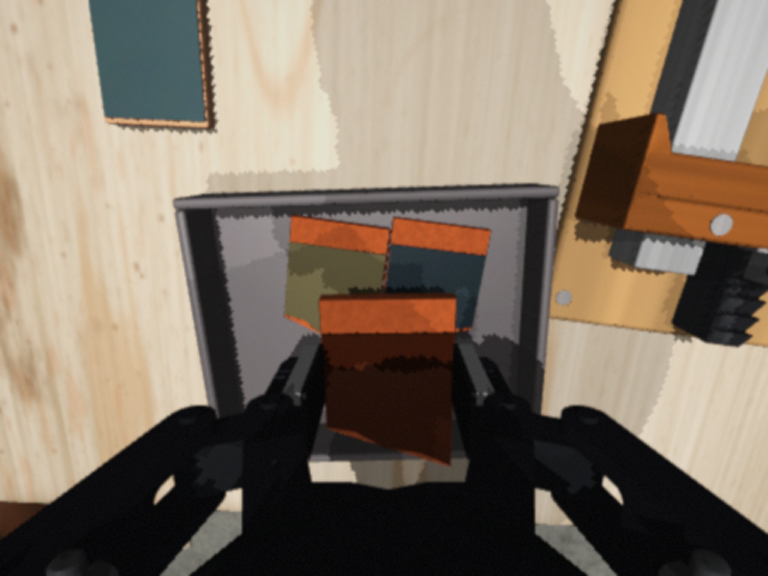

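```bash
python3 -m jog '0 0 0 0 15 6 0; 0 0 0 0 20 2 0; 0 0 0 0 11 0 0; 0 0 0 0 0 0 0; 0 0 0 0 0 0 0.62'
python3 -m jog '0 0 0 0 0 0 0.62; 0 0 0 0 0 0 0.62; 0 0 0 0 -25 0 0.62; 0 0 0 0 -35 0 0.62; 0 0 0 0 -35 0 0.7'
python3 -m jog '0 0 0 0 -30 0 0.7; 0 0 0 0 -5 0 0.7; 0 0 0 0 0 0 0.7; 0 0 0 0 0 0 0.7; 0 0 0 0 0 0 0.7'
python3 -c "
from h import *
show(); f=snap('wrist','p18')"
```

```text
clock: 21.55
tcp_pos: [0.4142, 0.2016, 0.024]
orientation: [-1.43, 0.776, -0.775]
contact_force: [-0.3, -0.1, 0.1]
grip_width: 0.0528
clock: 21.97
tcp_pos: [0.4141, 0.2016, 0.1206]
orientation: [-1.429, 0.776, -0.774]
contact_force: [1.2, -0.8, 0.5]
grip_width: 0.0591
clock: 22.38
tcp_pos: [0.4141, 0.2011, 0.1533]
orientation: [-1.43, 0.777, -0.775]
contact_force: [-0.2, -0.7, 1.1]
grip_width: 0.0602
t22.38 tcp [414.1 201.1 153.3] F [-0.2 -0.7  1.1] w 60.2 axes x [ 0.544 -0.839  0.   ] y [-0.002 -0.001 -1.   ] z [ 0.839  0.544 -0.002]
```

View pics/p18.png

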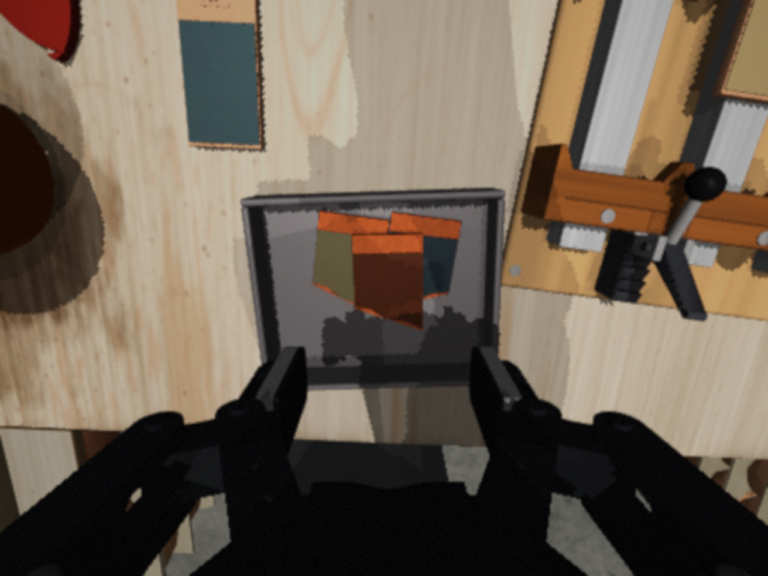

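Run:
```python
from h import *
for n in ("side","scene"):
    f=frame(n); P=cloud(f).reshape(-1,3); 
    s=P[(P[:,0]>.25)&(P[:,0]<.65)&(P[:,1]>.37)&(P[:,1]<.75)&(P[:,2]>.04)&(P[:,2]<.4)]
    for z0 in np.arange(.04,.36,.04):
        q=s[(s[:,2]>z0)&(s[:,2]<z0+.04)]
        if len(q)>5: print(n,"z%.2f"%z0,len(q),"x",np.round(np.percentile(q[:,0],[1,99]),3),"y",np.round(np.percentile(q[:,1],[1,99]),3))
```

```text
side z0.04 1266 x [0.253 0.369] y [0.418 0.537]
side z0.08 943 x [0.251 0.375] y [0.443 0.547]
side z0.12 558 x [0.251 0.387] y [0.468 0.547]
side z0.16 1576 x [0.251 0.397] y [0.451 0.569]
side z0.20 2099 x [0.251 0.391] y [0.434 0.567]
side z0.24 951 x [0.287 0.376] y [0.461 0.55 ]
scene z0.04 594 x [0.252 0.373] y [0.414 0.496]
scene z0.08 656 x [0.251 0.384] y [0.404 0.486]
scene z0.12 295 x [0.25  0.385] y [0.405 0.474]
scene z0.16 458 x [0.251 0.374] y [0.402 0.459]
scene z0.20 1964 x [0.251 0.389] y [0.412 0.55 ]
scene z0.24 1238 x [0.287 0.377] y [0.458 0.545]
```

```bash
python3 -m jog '0 0 0 -26 0 30 0.7; 0 0 0 -26 0 30 0.7; 0 0 0 -26 0 30 0.7; 0 0 0 -27 0 29 0.7; 0 3.8 0 0 20 0 0.7'
python3 -m jog '0 0 0 0 30 0 0.7; 0 0 0 0 30 0 0.7; 0 0 0 0 0 0 0.7; 0 0 0 0 0 0 0.7; 0 0 0 0 0 0 0.7'
python3 -c "
from h import *
show(); f=snap('wrist','p19')"
```

```text
clock: 22.95
tcp_pos: [0.459, 0.3654, 0.137]
orientation: [-1.398, 0.822, -0.819]
contact_force: [0.4, 0.7, 1.4]
grip_width: 0.06
clock: 23.37
tcp_pos: [0.4578, 0.3552, 0.0751]
orientation: [-1.407, 0.826, -0.826]
contact_force: [0.7, 0.1, 1.5]
grip_width: 0.06
t23.37 tcp [457.8 355.2  75.1] F [0.7 0.1 1.5] w 60.0 axes x [ 0.488 -0.873 -0.   ] y [ 0.     0.001 -1.   ] z [0.873 0.488 0.   ]
```

View pics/p19.png

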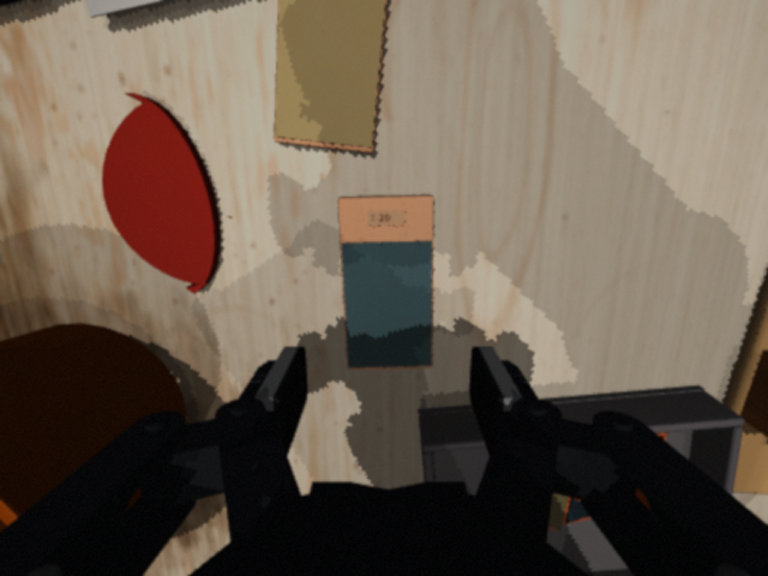

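```bash
python3 -c "
from h import *
f=dict(np.load('p19.npz'))
for u,v in [(339,197),(433,195),(432,366),(349,367)]: print(at(f,u,v,8.5))"
python3 -m jog '0 0 0 0 25 0 0.7; 0 0 0 0 25 0 0.7; 0 0 0 0 18 0 0.7; 0 0 0 0 6 0 0.7; 0 0 0 0 0 0 0.7' 40
python3 -c "
from h import *
show()"
python3 -m jog '0 0 0 0 0 0 0; 0 0 0 0 0 0 0; 0 0 0 0 0 0 0; 0 0 0 0 0 0 0; 0 0 0 0 -10 0 0'
python3 -m jog '0 0 0 0 -30 0 0; 0 0 0 0 -30 0 0; 0 0 0 0 -30 0 0; 0 0 0 0 0 0 0; 0 0 0 0 0 0 0'
python3 -c "
from h import *
show(); f=snap('wrist','p20')"
```

```text
(array([-24.7,  57.1]), array([496.2, 405. ,   8.5]))
(array([21.6, 58.1]), array([519.7, 365. ,   8.5]))
(array([ 24.1, -34.8]), array([439.7, 317.6,   8.5]))
(array([-22.1, -35.5]), array([416.7, 357.6,   8.5]))
clock: 23.83
tcp_pos: [0.4577, 0.3546, 0.0004]
orientation: [-1.408, 0.827, -0.827]
contact_force: [-0.2, 0.5, 0.1]
grip_width: 0.0597
t23.83 tcp [4.577e+02 3.546e+02 4.000e-01] F [-0.2  0.5  0.1] w 59.7 axes x [ 0.487 -0.873  0.   ] y [-0. -0. -1.] z [ 0.873  0.487 -0.   ]
clock: 24.25
tcp_pos: [0.4574, 0.3544, 0.0104]
orientation: [-1.409, 0.827, -0.826]
contact_force: [-0.3, -0.5, -0.8]
grip_width: 0.0464
clock: 24.67
tcp_pos: [0.4588, 0.3557, 0.1031]
orientation: [-1.403, 0.825, -0.828]
contact_force: [-0.6, 0.4, -0.7]
grip_width: 0.0462
t24.67 tcp [458.8 355.7 103.1] F [-0.6  0.4 -0.7] w 46.2 axes x [ 0.487 -0.873 -0.001] y [ 0.004  0.003 -1.   ] z [0.873 0.487 0.005]
```

View pics/p20.png

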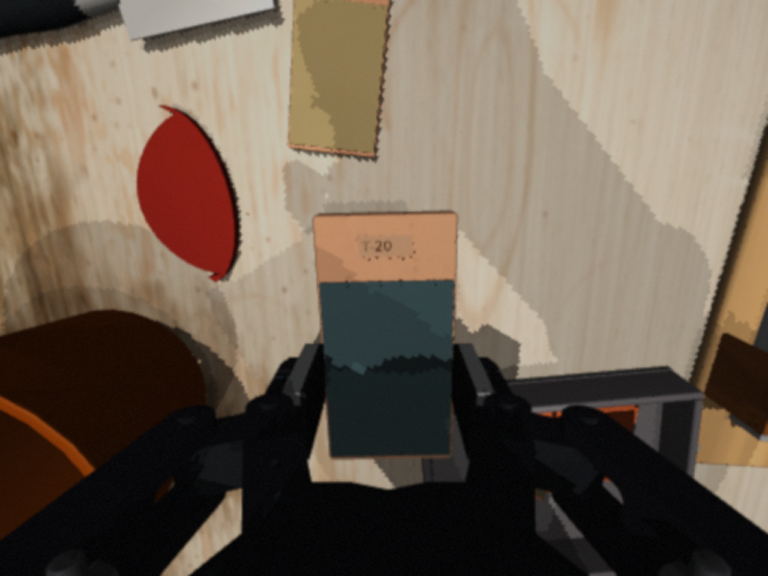

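```bash
python3 -m jog '0 3.9 0 0 0 0 0; 0 0 0 34 0 3 0; 0 0 0 35 0 4 0; 0 0 0 35 0 4 0; 0 0 0 35 0 4 0'
python3 -m jog '0 0 0 35 0 3 0; 0 0 0 35 0 3 0; 0 0 0 31 0 3 0; 0 0 0 0 10 0 0; 0 0 0 0 0 0 0'
python3 -m jog '0 0 0 0 0 0 0; 0 0 0 0 0 0 0; 0 0 0 0 0 0 0; 0 0 0 0 0 0 0; 0 0 0 0 0 0 0'
python3 -c "
from h import *
tc(); f=snap('wrist','p21')"
```

```text
clock: 25.13
tcp_pos: [0.53, 0.2335, 0.099]
orientation: [-1.389, 0.879, -0.877]
contact_force: [0.4, 1.2, -0.4]
grip_width: 0.0463
clock: 25.55
tcp_pos: [0.581, 0.1443, 0.0875]
orientation: [-1.389, 0.884, -0.881]
contact_force: [-0.1, 0.6, -0.9]
grip_width: 0.0463
clock: 25.97
tcp_pos: [0.5815, 0.1489, 0.0906]
orientation: [-1.386, 0.877, -0.877]
contact_force: [-0.7, 1.4, -0.3]
grip_width: 0.0462
t25.97 C [ 4.8 74.3 90.6] yawerr 0.09 tilt [-0.  0.] F [-0.7  1.4 -0.3] w 46.2
```

View pics/p21.png

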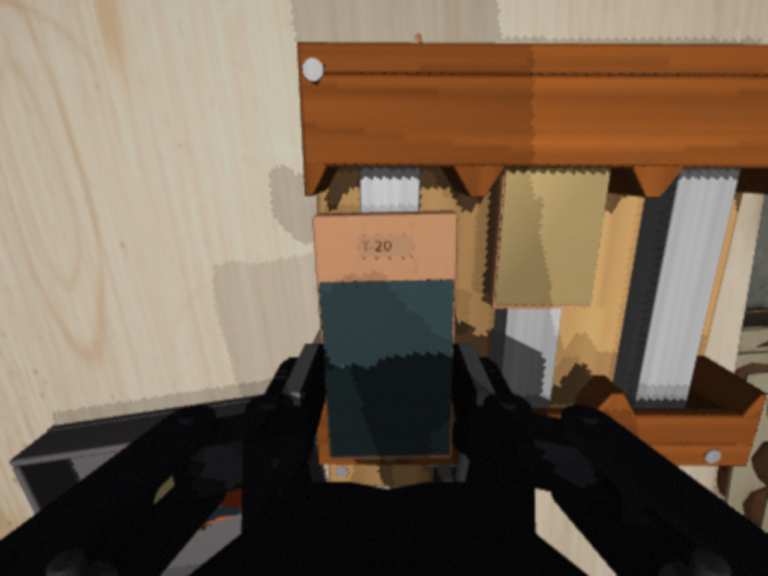

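```bash
python3 -m jog '0 0 0 0 20 2 0; 0 0 0 0 18 0 0; 0 0 0 0 10 0 0; 0 0 0 0 5 0 0; 0 0 0 0 0 0 0'
python3 -m jog '0 0 0 0 0 0 0; 0 0 0 0 0 0 0; 0 0 0 0 0 0 0; 0 0 0 0 0 0 0; 0 0 0 0 0 0 0'
python3 -c "
from h import *
tc(); f=snap('wrist','p22')"
```

```text
clock: 26.43
tcp_pos: [0.5831, 0.1488, 0.037]
orientation: [-1.388, 0.879, -0.878]
contact_force: [0.1, 0.7, -0.6]
grip_width: 0.0464
clock: 26.85
tcp_pos: [0.5837, 0.1487, 0.0375]
orientation: [-1.386, 0.878, -0.879]
contact_force: [0.0, 0.4, 0.2]
grip_width: 0.0459
t26.85 C [ 6.8 73.3 37.5] yawerr -0.01 tilt [0. 0.] F [0.  0.4 0.2] w 45.9
```

View pics/p22.png

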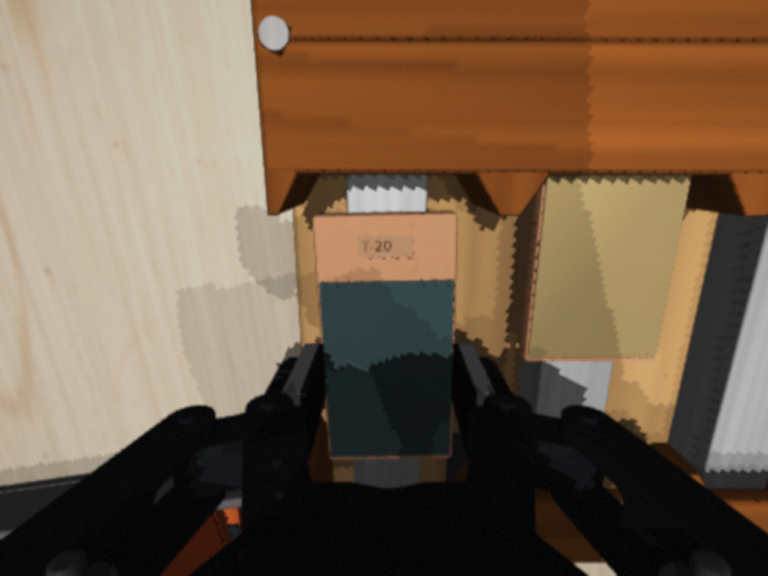

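```bash
python3 -m jog '0 0 0 0 2 8 0; 0 0 0 0 0 9 0; 0 0 0 0 0 9 0; 0 0 0 0 0 7 0; 0 0 0 0 0 5 0'
python3 -m jog '0 0 0 0 0 4 0; 0 0 0 0 0 0 0; 0 0 0 0 0 0 0; 0 0 0 0 0 0 0; 0 0 0 0 0 0 0'
python3 -c "
from h import *
tc(); f=snap('wrist','p23')"
```

```text
clock: 27.32
tcp_pos: [0.6183, 0.1651, 0.0363]
orientation: [-1.387, 0.879, -0.879]
contact_force: [-7.1, -2.2, 12.0]
grip_width: 0.0462
clock: 27.73
tcp_pos: [0.6224, 0.167, 0.0363]
orientation: [-1.385, 0.878, -0.879]
contact_force: [-1.4, -0.0, 6.3]
grip_width: 0.0464
t27.73 C [49.5 73.3 36.3] yawerr -0.01 tilt [0.    0.001] F [-1.4 -0.   6.3] w 46.4
```

View pics/p23.png

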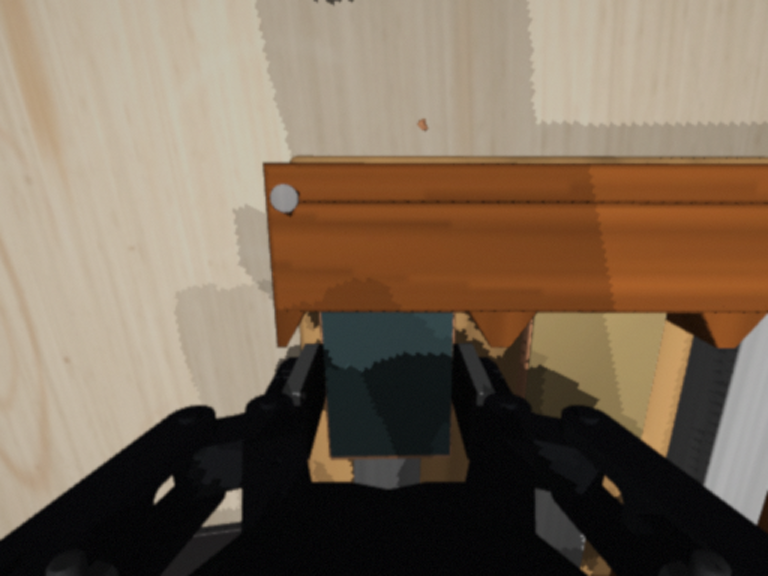

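```bash
python3 -m jog '0 0 0 0 0 0 0.62; 0 0 0 0 0 0 0.62; 0 0 0 0 0 0 0.62; 0 0 0 0 -5 -5 0.62; 0 0 0 0 -25 0 0.62'
python3 -m jog '0 0 0 0 -35 0 0.65; 0 0 0 0 -35 0 0.7; 0 0 0 0 -20 0 0.7; 0 0 0 0 0 0 0.7; 0 0 0 0 0 0 0.7'
python3 -c "
from h import *
tc(); f=snap('wrist','p24')"
```

```text
clock: 28.2
tcp_pos: [0.6133, 0.1629, 0.0617]
orientation: [-1.393, 0.883, -0.875]
contact_force: [-1.1, -1.3, -0.7]
grip_width: 0.0528
clock: 28.62
tcp_pos: [0.6176, 0.1647, 0.1569]
orientation: [-1.384, 0.877, -0.88]
contact_force: [-0.7, -0.5, -0.0]
grip_width: 0.0594
t28.62 C [ 44.2  73.2 156.9] yawerr -0.01 tilt [0.001 0.003] F [-0.7 -0.5 -0. ] w 59.4
```

View pics/p24.png

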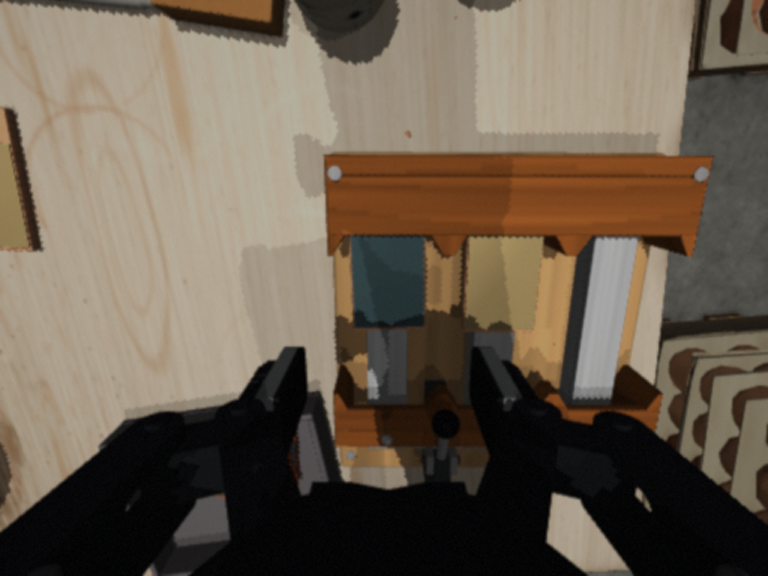

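```bash
python3 -m jog '0 0 0 -39 0 7 0.7; 0 0 0 -39 0 7 0.7; 0 0 0 -39 0 7 0.7; 0 0 0 -39 0 7 0.7; 0 0 0 -39 0 7 0.7'
python3 -m jog '0 0 0 -39 0 8 0.7; 0 0 0 -38 0 8 0.7; 0 2.8 0 -3 20 0 0.7; 0 0 0 0 30 0 0.7; 0 0 0 0 30 0 0.7'
python3 -m jog '0 0 0 0 0 0 0.7; 0 0 0 0 0 0 0.7; 0 0 0 0 0 0 0.7; 0 0 0 0 0 0 0.7; 0 0 0 0 0 0 0.7'
python3 -c "
from h import *
show(); f=snap('wrist','p25')"
```

```text
clock: 29.08
tcp_pos: [0.5638, 0.3566, 0.1533]
orientation: [-1.389, 0.88, -0.878]
contact_force: [0.7, 0.5, 1.0]
grip_width: 0.0601
clock: 29.5
tcp_pos: [0.5443, 0.4361, 0.0733]
orientation: [-1.371, 0.914, -0.914]
contact_force: [0.4, -1.0, -0.2]
grip_width: 0.0597
clock: 29.92
tcp_pos: [0.5467, 0.4357, 0.0774]
orientation: [-1.366, 0.915, -0.916]
contact_force: [0.3, 0.6, 0.2]
grip_width: 0.0598
t29.92 tcp [546.7 435.7  77.4] F [0.3 0.6 0.2] w 59.8 axes x [ 0.382 -0.924 -0.001] y [ 0.002  0.002 -1.   ] z [0.924 0.382 0.003]
```

View pics/p25.png

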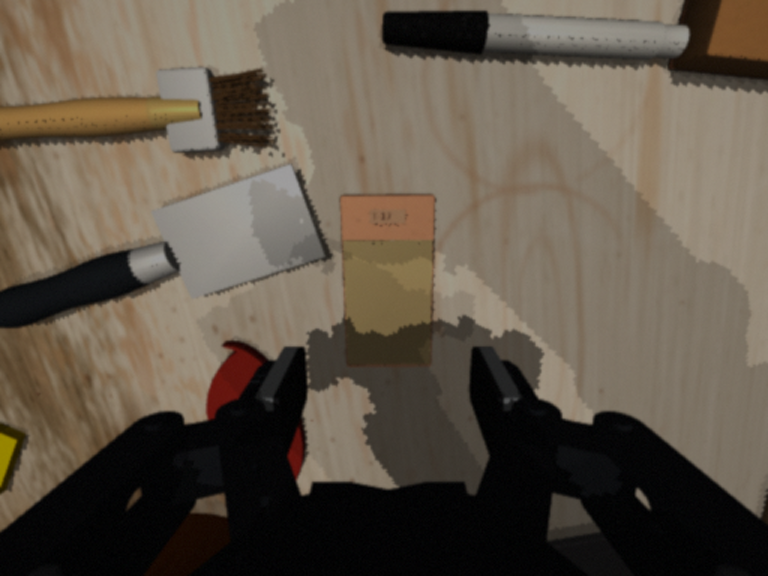

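```bash
python3 -c "
from h import *
f=dict(np.load('p25.npz'))
for u,v in [(341,196),(435,195),(432,366),(346,366)]: print(at(f,u,v,8.5)[0])
print('red',[at(f,u,v,4)[0] for u,v in [(235,345),(270,375),(300,420),(304,450),(295,480)]])
print('knife',[at(f,u,v,4)[0] for u,v in [(328,256),(190,295)]])"
```

```text
[-24.3  58.1]
[22.6 58.7]
[ 24.  -35.2]
[-24.3 -35.2]
red [array([-87.1, -24.6]), array([-68.8, -43.3]), array([-53.2, -73.1]), array([-52. , -94.1]), array([ -58.8, -116.1])]
knife [array([-32.6,  26.7]), array([-108.6,    4.9])]
```

```bash
python3 -m jog '0 0 0 0 25 0 0.7; 0 0 0 0 25 0 0.7; 0 0 0 0 20 0 0.7; 0 0 0 0 6 0 0.7; 0 0 0 0 0 0 0.7' 40
python3 -m jog '0 0 0 0 1 0 0.7; 0 0 0 0 0 0 0; 0 0 0 0 0 0 0; 0 0 0 0 0 0 0; 0 0 0 0 0 0 0'
python3 -c "
from h import *
show()"
python3 -m jog '0 0 0 0 -15 0 0; 0 0 0 0 -30 0 0; 0 0 0 0 -30 0 0; 0 0 0 0 -30 0 0; 0 0 0 0 0 0 0'
python3 -m jog '0 -2.8 0 0 0 0 0; 0 0 0 0 0 0 0; 0 0 0 0 0 0 0; 0 0 0 0 0 0 0; 0 0 0 0 0 0 0'
python3 -c "
from h import *
tc(); f=snap('wrist','p26')"
```

```text
clock: 30.38
tcp_pos: [0.5451, 0.4342, -0.0018]
orientation: [-1.372, 0.916, -0.915]
contact_force: [-0.1, 0.8, 0.7]
grip_width: 0.0599
clock: 30.8
tcp_pos: [0.5468, 0.4361, 0.0004]
orientation: [-1.366, 0.915, -0.916]
contact_force: [-0.7, 0.2, 7.1]
grip_width: 0.0465
t30.80 tcp [5.468e+02 4.361e+02 4.000e-01] F [-0.7  0.2  7.1] w 46.5 axes x [ 0.382 -0.924 -0.001] y [ 0.003  0.002 -1.   ] z [0.924 0.382 0.003]
clock: 31.22
tcp_pos: [0.5484, 0.4382, 0.1116]
orientation: [-1.358, 0.912, -0.916]
contact_force: [2.3, 0.6, 0.8]
grip_width: 0.0467
clock: 31.63
tcp_pos: [0.5455, 0.4347, 0.1029]
orientation: [-1.387, 0.879, -0.879]
contact_force: [-0.7, 0.7, -1.0]
grip_width: 0.0467
t31.63 C [ 94.3 348.2 102.9] yawerr -0.04 tilt [ 0.    -0.001] F [-0.7  0.7 -1. ] w 46.7
```

View pics/p26.png

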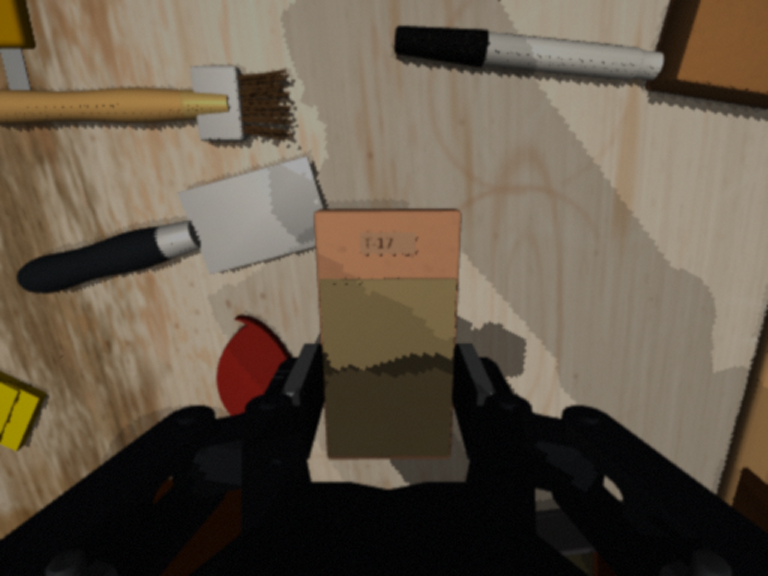

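```bash
python3 -m jog '0 0 0 30 0 -6 0; 0 0 0 38 0 -8 0; 0 0 0 38 0 -8 0; 0 0 0 38 0 -8 0; 0 0 0 38 0 -8 0' 60
python3 -m jog '0 0 0 38 0 -8 0; 0 0 0 38 0 -8 0; 0 0 0 38 0 -8 0; 0 0 0 38 0 -8 0; 0 0 0 38 0 -8 0'
python3 -m jog '0 0 0 30 0 -6 0; 0 0 0 20 0 -4 0; 0 0 0 0 10 0 0; 0 0 0 0 0 0 0; 0 0 0 0 0 0 0'
python3 -m jog '0 0 0 0 0 0 0; 0 0 0 0 0 0 0; 0 0 0 0 0 0 0; 0 0 0 0 0 0 0; 0 0 0 0 0 0 0'
python3 -c "
from h import *
tc(); f=snap('wrist','p27')"
```

```text
clock: 32.1
tcp_pos: [0.5891, 0.2525, 0.1031]
orientation: [-1.387, 0.879, -0.878]
contact_force: [1.9, 0.1, -1.4]
grip_width: 0.0454
clock: 32.52
tcp_pos: [0.6341, 0.0635, 0.1032]
orientation: [-1.386, 0.879, -0.879]
contact_force: [0.8, 0.1, -0.3]
grip_width: 0.0457
clock: 32.93
tcp_pos: [0.6455, 0.0169, 0.0926]
orientation: [-1.387, 0.88, -0.876]
contact_force: [-0.6, 0.9, -0.5]
grip_width: 0.0459
clock: 33.35
tcp_pos: [0.6464, 0.0164, 0.0936]
orientation: [-1.386, 0.878, -0.878]
contact_force: [1.0, 0.3, -1.2]
grip_width: 0.046
t33.35 C [  6.9 -73.2  93.6] yawerr 0.04 tilt [0. 0.] F [ 1.   0.3 -1.2] w 46.0
```

View pics/p27.png

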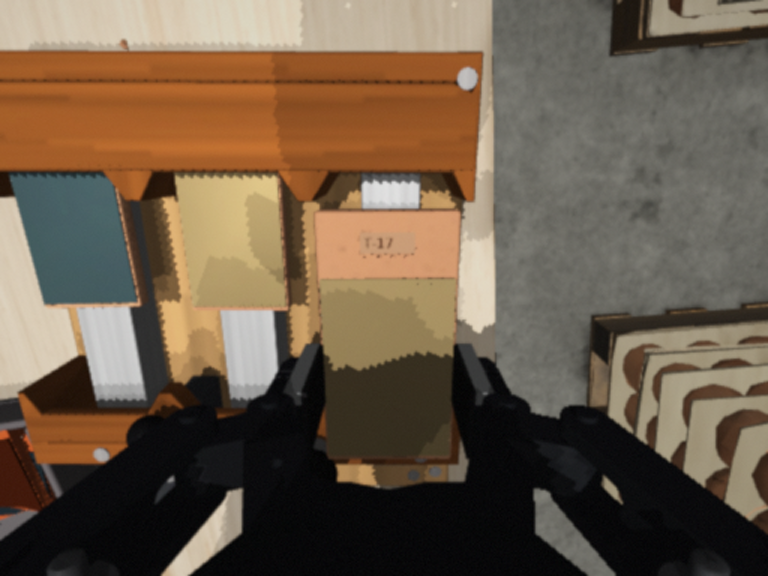

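```bash
python3 -m jog '0 0 0 0.8 20 0 0; 0 0 0 0 18 0 0; 0 0 0 0 12 0 0; 0 0 0 0 6 0 0; 0 0 0 0 0 0 0' 60
python3 -m jog '0 0 0 0 0 0 0; 0 0 0 0 0 0 0; 0 0 0 0 0 0 0; 0 0 0 0 0 0 0; 0 0 0 0 0 0 0'
python3 -c "
from h import *
tc(); f=snap('wrist','p28')"
```

```text
clock: 33.82
tcp_pos: [0.6457, 0.0151, 0.0358]
orientation: [-1.388, 0.88, -0.877]
contact_force: [-0.1, 0.1, -0.3]
grip_width: 0.0458
clock: 34.23
tcp_pos: [0.647, 0.0151, 0.0379]
orientation: [-1.386, 0.878, -0.879]
contact_force: [-0.5, -0.5, -0.7]
grip_width: 0.0458
t34.23 C [  7.  -74.6  37.9] yawerr -0.00 tilt [0.    0.001] F [-0.5 -0.5 -0.7] w 45.8
```

View pics/p28.png

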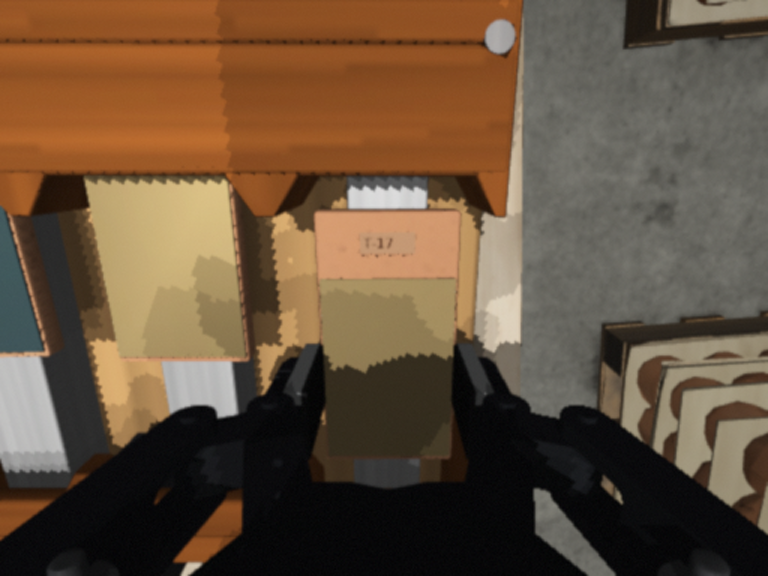

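Rail and tile are both centred at about 388 px. I'll slide the tile home.

```bash
python3 -m jog '0 0 0 0 2 8 0; 0 0 0 0 0 9 0; 0 0 0 0 0 9 0; 0 0 0 0 0 7 0; 0 0 0 0 0 5 0' 40
python3 -m jog '0 0 0 0 0 4 0; 0 0 0 0 0 0 0; 0 0 0 0 0 0 0; 0 0 0 0 0 0 0; 0 0 0 0 0 0 0'
python3 -c "
from h import *
tc()"
python3 -m jog '0 0 0 0 0 0 0.62; 0 0 0 0 0 0 0.62; 0 0 0 0 0 0 0.62; 0 0 0 0 -5 -5 0.62; 0 0 0 0 -25 0 0.62'
python3 -m jog '0 0 0 0 -35 0 0.65; 0 0 0 0 -35 -30 0.7; 0 0 0 -10 0 -30 0.7; 0 0 0 -10 0 -30 0.6; 0 0 0 -10 0 0 0.6'
python3 -m jog '0 0 0 0 0 0 0.6; 0 0 0 0 0 0 0.6; 0 0 0 0 0 0 0.6; 0 0 0 0 0 0 0.6; 0 0 0 0 0 0 0.6'
python3 -c "
from h import *
tc(); f=snap('wrist','p29')"
```

```text
clock: 34.7
tcp_pos: [0.6823, 0.0324, 0.0353]
orientation: [-1.385, 0.878, -0.878]
contact_force: [-0.2, -0.4, -0.4]
grip_width: 0.0459
clock: 35.12
tcp_pos: [0.6843, 0.0326, 0.0352]
orientation: [-1.387, 0.879, -0.879]
contact_force: [-0.5, 0.1, -1.0]
grip_width: 0.0455
t35.12 C [ 48.1 -74.6  35.2] yawerr -0.02 tilt [ 0.    -0.001] F [-0.5  0.1 -1. ] w 45.5
clock: 35.53
tcp_pos: [0.6762, 0.0297, 0.0616]
orientation: [-1.392, 0.884, -0.874]
contact_force: [0.3, -1.0, -0.7]
grip_width: 0.0529
clock: 35.95
tcp_pos: [0.5831, 0.017, 0.1321]
orientation: [-1.391, 0.883, -0.88]
contact_force: [-1.5, -0.7, -1.3]
grip_width: 0.0511
clock: 36.37
tcp_pos: [0.5894, 0.0207, 0.1318]
orientation: [-1.386, 0.879, -0.879]
contact_force: [-0.4, -0.4, 1.0]
grip_width: 0.0512
t36.37 C [-42.8 -44.9 131.8] yawerr -0.02 tilt [-0.  0.] F [-0.4 -0.4  1. ] w 51.2
```

View pics/p29.png

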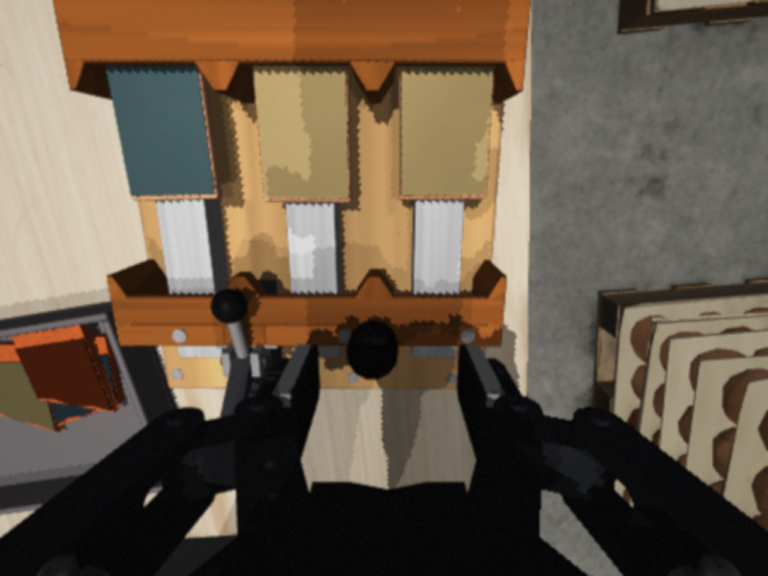

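```bash
python3 -m jog '0 0 0 -8 0 -17 0.6; 0 0 0 0 20 0 0.6; 0 0 0 0 20 0 0.6; 0 0 0 0 18 0 0.6; 0 0 0 0 5 0 0.6' 40
python3 -m jog '0 0 0 0 0 0 0; 0 0 0 0 0 0 0; 0 0 0 0 0 0 0; 0 0 0 0 0 0 0; 0 0 0 0 0 0 0'
python3 -c "
from h import *
tc()"
python3 -m jog '0 0 0 0 0 5 0; 0 0 0 0 0 8 0; 0 0 0 0 0 9 0; 0 0 0 0 0 9 0; 0 0 0 0 0 9 0'
python3 -m jog '0 0 0 0 0 6 0; 0 0 0 0 0 4 0; 0 0 0 0 0 3 0; 0 0 0 0 0 3 0; 0 0 0 0 0 2 0'
python3 -c "
from h import *
tc();snap('wrist','p30')"
```

```text
clock: 36.83
tcp_pos: [0.5683, 0.0204, 0.0663]
orientation: [-1.389, 0.881, -0.876]
contact_force: [-1.5, -0.3, 0.1]
grip_width: 0.0509
clock: 37.25
tcp_pos: [0.5705, 0.0206, 0.0696]
orientation: [-1.385, 0.877, -0.88]
contact_force: [1.1, -0.8, -2.8]
grip_width: 0.0241
t37.25 C [-59.9 -36.9  69.6] yawerr -0.03 tilt [0.001 0.002] F [ 1.1 -0.8 -2.8] w 24.1
clock: 37.67
tcp_pos: [0.6074, 0.0379, 0.0696]
orientation: [-1.386, 0.878, -0.88]
contact_force: [-2.3, -3.1, 5.8]
grip_width: 0.0241
clock: 38.08
tcp_pos: [0.6238, 0.0456, 0.0696]
orientation: [-1.385, 0.877, -0.88]
contact_force: [-2.2, -3.1, 6.3]
grip_width: 0.0235
t38.08 C [ -1.1 -37.   69.6] yawerr -0.01 tilt [0.001 0.002] F [-2.2 -3.1  6.3] w 23.5
```

View pics/p30.png

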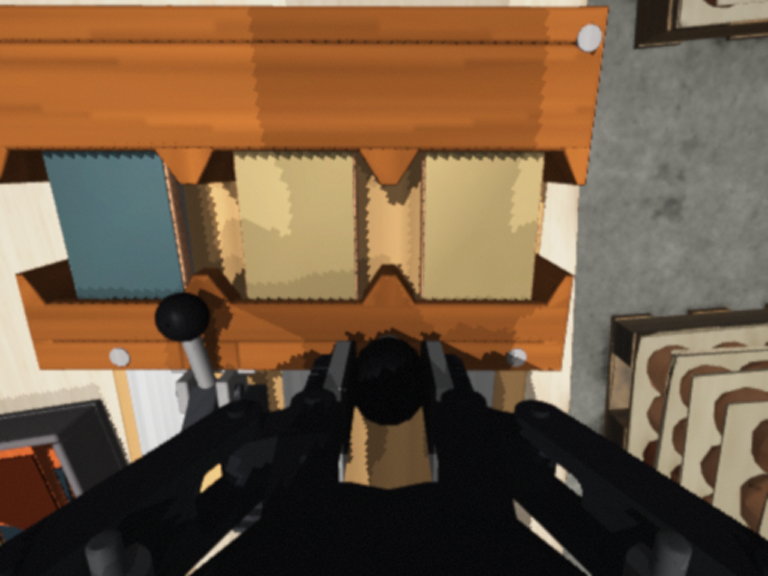

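```bash
python3 -m jog '0 0 0 0 0 3 0; 0 0 0 0 0 3 0; 0 0 0 0 0 2 0; 0 0 0 0 0 2 0; 0 0 0 0 0 2 0' 60
python3 -c "
from h import *
tc()"
python3 -m jog '0 0 0 0 0 2 0; 0 0 0 0 0 2 0; 0 0 0 0 0 0 0; 0 0 0 0 0 0 0; 0 0 0 0 0 0 0'
python3 -c "
from h import *
tc();snap('wrist','p31')
f=dict(np.load('p31.npz'))
for m in (-2,0,2,4,8): print(m,np.round(1.5*proj(f,W([[29-m,-10,55],[41-m,-37,55],[41-m,37,55]]))).tolist())
print(np.round(1.5*proj(f,W([[76,0,55],[64,37,55],[64,-37,55]]))).tolist())
"
```

```text
clock: 38.55
tcp_pos: [0.6339, 0.0504, 0.0697]
orientation: [-1.386, 0.878, -0.88]
contact_force: [-8.9, -6.6, 10.2]
grip_width: 0.0233
t38.55 C [ 10.1 -37.1  69.7] yawerr -0.03 tilt [0.001 0.   ] F [-8.9 -6.6 10.2] w 23.3
clock: 38.97
tcp_pos: [0.6339, 0.0504, 0.0696]
orientation: [-1.393, 0.883, -0.878]
contact_force: [-14.3, -6.9, 18.2]
grip_width: 0.0236
t38.97 C [ 10.2 -37.1  69.6] yawerr -0.06 tilt [ 0.001 -0.008] F [-14.3  -6.9  18.2] w 23.6
-2 [[321.0, 301.0], [389.0, 272.0], [199.0, 272.0]]
0 [[322.0, 306.0], [389.0, 277.0], [200.0, 277.0]]
2 [[322.0, 310.0], [389.0, 282.0], [201.0, 282.0]]
4 [[322.0, 315.0], [389.0, 286.0], [201.0, 287.0]]
8 [[323.0, 324.0], [389.0, 296.0], [202.0, 296.0]]
[[289.0, 185.0], [192.0, 218.0], [389.0, 217.0]]
```

View pics/p31.png

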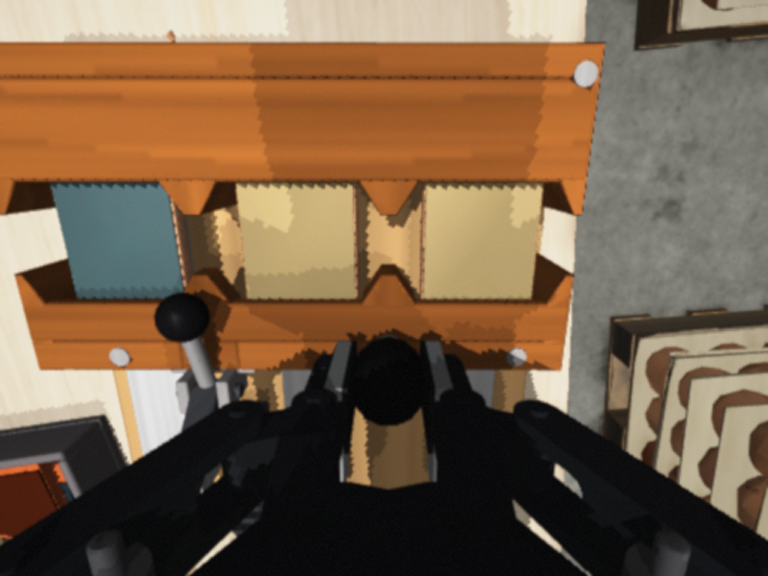

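```bash
python3 -m jog '0 0 0 0 0 -2 0; 0 0 0 0 0 -1 0.5; 0 0 0 0 0 0 0.5; 0 0 0 0 0 0 0.5; 0 0 0 0 -20 0 0.5' 40
python3 -m jog '0 0 0 0 -35 0 0.3; 0 0 0 -12 -5 6 0; 0 0 0 -31 0 20 0; 0 0 0 -31 0 20 0; 0 0 0 0 0 0 0'
python3 -m jog '0 0 0 0 20 0 0; 0 0 0 0 20 0 0; 0 0 0 0 20 0 0; 0 0 0 0 8 0 0; 0 0 0 0 0 0 0'
python3 -c "
from h import *
tc();snap('wrist','p32');snap('side','p32s',(220,100,350,200),6)"
```

```text
clock: 39.43
tcp_pos: [0.6317, 0.0515, 0.0854]
orientation: [-1.39, 0.882, -0.874]
contact_force: [-0.4, -1.5, 0.2]
grip_width: 0.043
clock: 39.85
tcp_pos: [0.6437, 0.1495, 0.1301]
orientation: [-1.381, 0.872, -0.867]
contact_force: [-0.5, 1.9, 1.0]
grip_width: 0.0
clock: 40.27
tcp_pos: [0.6424, 0.1379, 0.0585]
orientation: [-1.389, 0.881, -0.875]
contact_force: [-0.2, -0.4, -0.1]
grip_width: -0.0004
t40.27 C [55.2 38.4 58.5] yawerr 0.05 tilt [-0.001 -0.004] F [-0.2 -0.4 -0.1] w -0.4
```

View pics/p32.png

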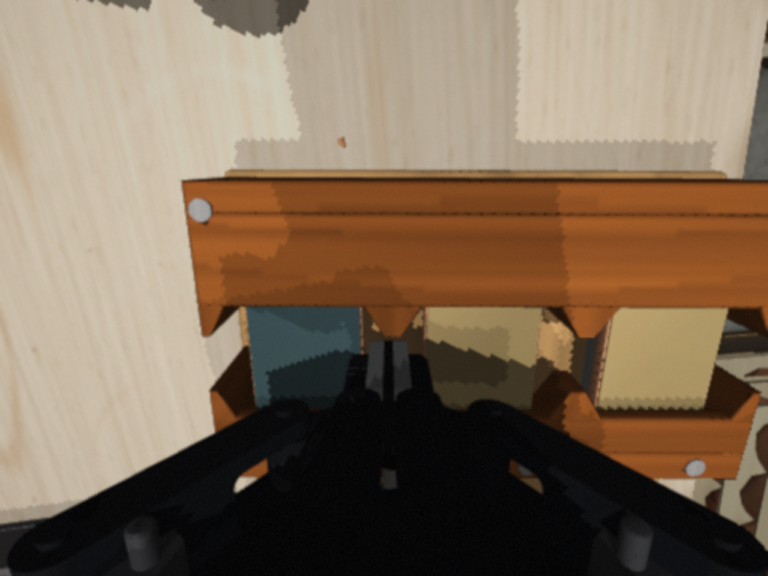

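View pics/p32s.png

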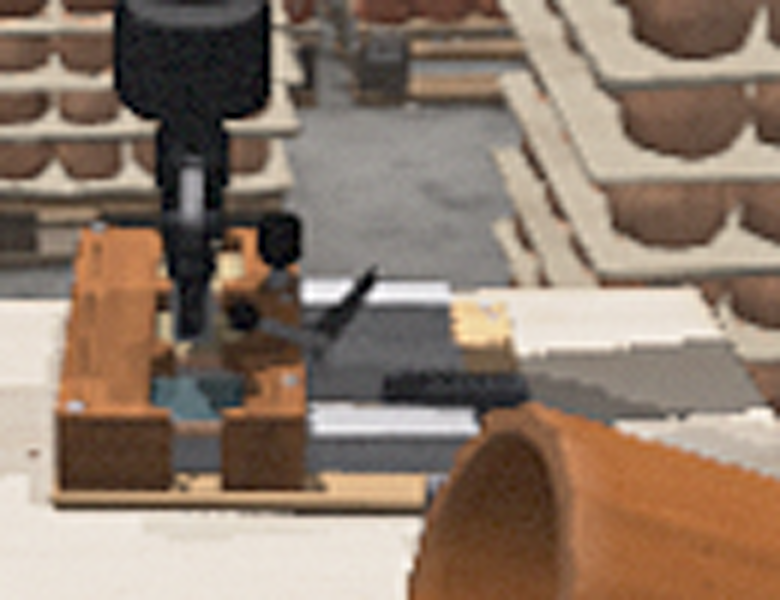

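```bash
python3 -m jog '0 0 0 0.5 -2 -4 0; 0 0 0 0 -0.5 -6 0; 0 0 0 0 0 -6 0; 0 0 0 0 0 -6 0; 0 0 0 0 0 -5 0'
python3 -m jog '0 0 0 0 0 -4 0; 0 0 0 0 0 -4 0; 0 0 0 0 0 0 0; 0 0 0 0 0 0 0; 0 0 0 0 0 0 0'
python3 -c "
from h import *
tc();snap('side','p33s',(220,100,350,200),6)"
```

```text
clock: 40.78
tcp_pos: [0.6201, 0.1258, 0.0646]
orientation: [-1.384, 0.877, -0.88]
contact_force: [3.6, 1.6, 2.4]
grip_width: -0.0001
clock: 41.2
tcp_pos: [0.6117, 0.1217, 0.0628]
orientation: [-1.388, 0.88, -0.878]
contact_force: [0.8, 0.4, -0.2]
grip_width: -0.0002
t41.20 C [20.5 36.9 62.8] yawerr -0.01 tilt [ 0.    -0.002] F [ 0.8  0.4 -0.2] w -0.2
```

View pics/p33s.png

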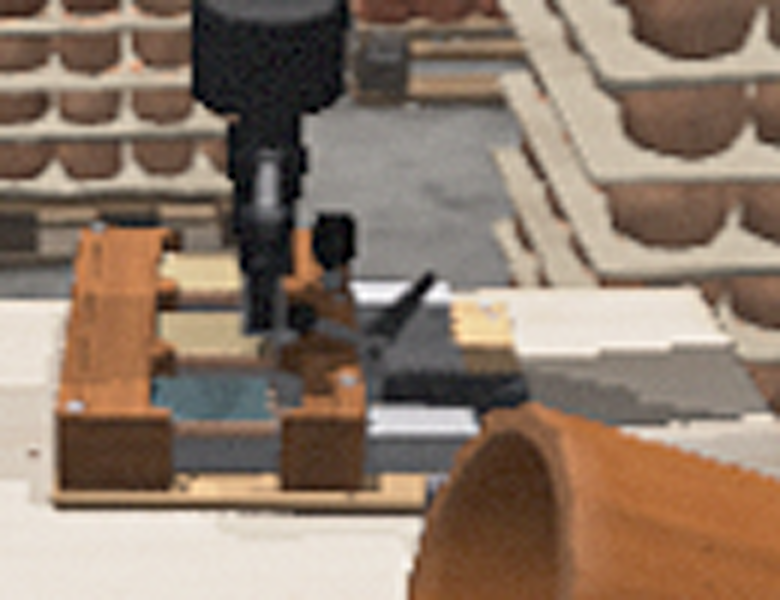

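```bash
python3 -m jog '0 0 0 0 0 5 0; 0 0 0 0 -30 0 0.3; 0 0 0 0 -30 0 0.45; 0 0 0 0 0 -15 0.45; 0 0 0 0 0 -10 0.45'
python3 -m jog '0 0 0 0 0 0 0.45; 0 0 0 0 0 0 0.45; 0 0 0 0 0 0 0.45; 0 0 0 0 0 0 0.45; 0 0 0 0 0 0 0.45'
python3 -c "
from h import *
tc();f=snap('wrist','p34')
for m in (20,25,30,35): print(m,np.round(1.5*proj(f,W([[29.6-m,37,71.6],[29-m,10,55],[10-m,-37,95]]))).tolist())"
```

```text
clock: 41.67
tcp_pos: [0.595, 0.1141, 0.1248]
orientation: [-1.385, 0.877, -0.879]
contact_force: [-0.2, -0.1, -0.8]
grip_width: 0.0382
clock: 42.08
tcp_pos: [0.5944, 0.114, 0.1228]
orientation: [-1.387, 0.879, -0.878]
contact_force: [-0.6, -0.2, 0.5]
grip_width: 0.0386
t42.08 C [  1.6  37.2 122.8] yawerr 0.01 tilt [-0.    -0.001] F [-0.6 -0.2  0.5] w 38.6
20 [[390.0, 303.0], [441.0, 294.0], [554.0, 361.0]]
25 [[390.0, 312.0], [440.0, 303.0], [553.0, 371.0]]
30 [[390.0, 322.0], [440.0, 312.0], [552.0, 380.0]]
35 [[390.0, 331.0], [440.0, 320.0], [550.0, 390.0]]
```

View pics/p34.png

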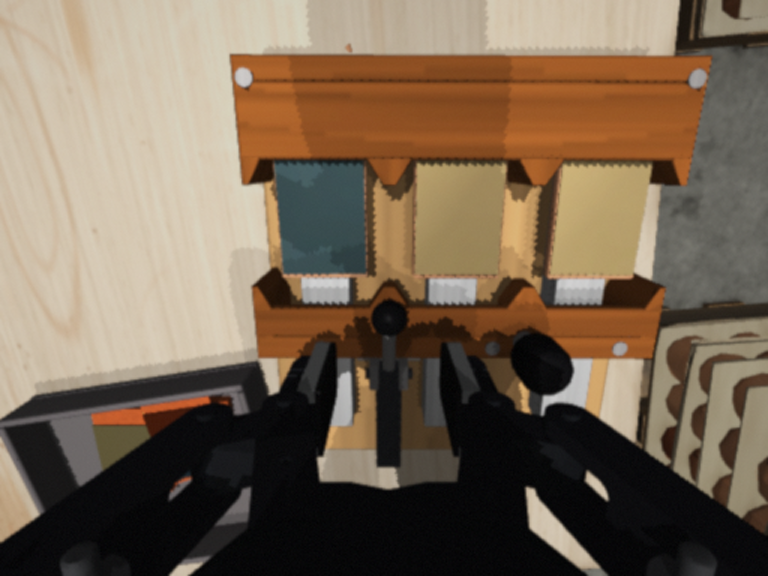

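```bash
python3 -m jog '0 0 0 0 20 0 0.45; 0 0 0 0 20 0 0.45; 0 0 0 0 16 0 0.45; 0 0 0 0 5.5 0 0.45; 0 0 0 0 0 0 0' 25
python3 -m jog '0 0 0 0 0 0 0; 0 0 0 0 0 0 0; 0 0 0 0 0 0 0; 0 0 0 0 0 0 0; 0 0 0 0 0 0 0'
python3 -c "
from h import *
tc();f=snap('wrist','p35')"
```

```text
clock: 42.55
tcp_pos: [0.5934, 0.1136, 0.0603]
orientation: [-1.388, 0.88, -0.877]
contact_force: [0.3, -0.6, 0.7]
grip_width: 0.0277
clock: 42.97
tcp_pos: [0.5945, 0.1137, 0.0624]
orientation: [-1.386, 0.878, -0.879]
contact_force: [-1.4, -1.3, -0.4]
grip_width: 0.0158
t42.97 C [ 1.5 37.  62.4] yawerr -0.01 tilt [0. 0.] F [-1.4 -1.3 -0.4] w 15.8
```

View pics/p35.png

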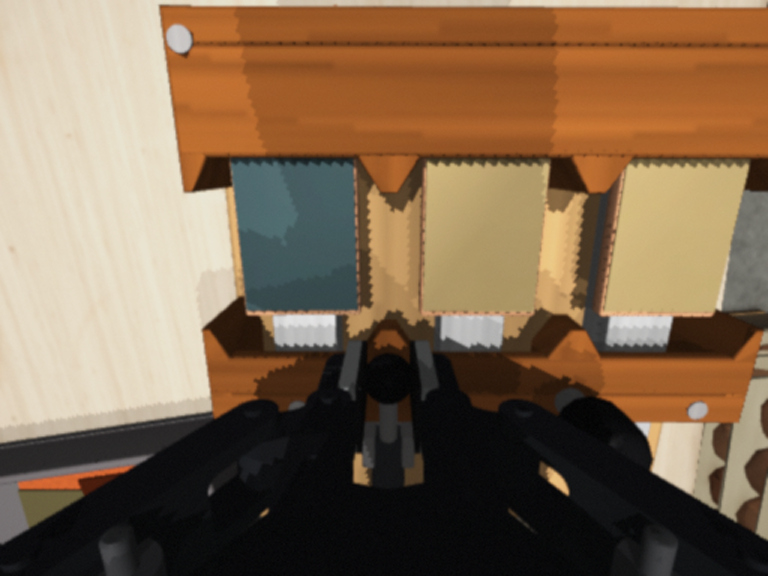

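Ball pinched. Next I'll carry it over along the arc.

```bash
python3 -m jog '0 0 0 0 -4.6 -2 0; 0 0 0 0 -4.6 -2.8 0; 0 0 0 0 -4 -3.3 0; 0 0 0 0 -3.7 -3.8 0; 0 0 0 0 -3 -4.2 0'
python3 -m jog '0 0 0 0 -2.7 -4.6 0; 0 0 0 0 -2 -5 0; 0 0 0 0 -1.1 -5 0; 0 0 0 0 -0.6 -6.9 0; 0 0 0 0 0 0 0'
python3 -c "
from h import *
tc();f=snap('wrist','p36');snap('side','p36s',(220,100,350,200),6)"
```

```text
clock: 43.43
tcp_pos: [0.58, 0.1069, 0.0826]
orientation: [-1.385, 0.878, -0.879]
contact_force: [0.7, 0.0, -2.7]
grip_width: 0.016
clock: 43.85
tcp_pos: [0.5602, 0.0976, 0.0892]
orientation: [-1.385, 0.877, -0.879]
contact_force: [1.3, 1.5, 3.7]
grip_width: 0.0159
t43.85 C [-36.3  37.   89.2] yawerr -0.01 tilt [0.    0.001] F [1.3 1.5 3.7] w 15.9
```

View pics/p36s.png

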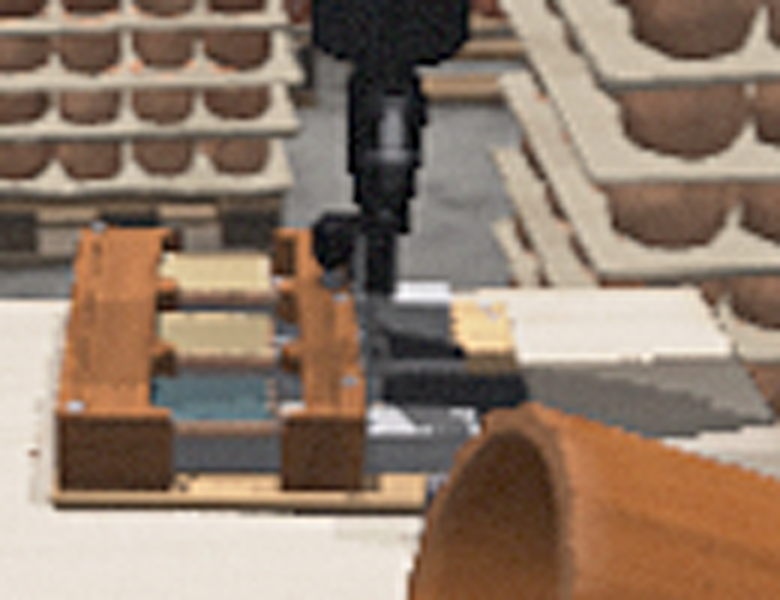

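View pics/p36.png

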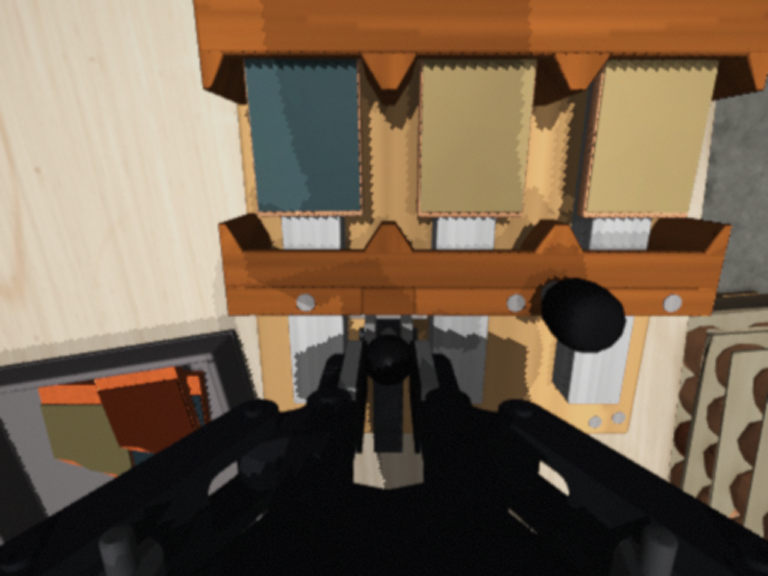

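```bash
python3 -m jog '0 0 0 0 0 -2 0; 0 0 0 0 0 -1 0.3; 0 0 0 0 0 0 0.4; 0 0 0 0 0 0 0.4; 0 0 0 0 -20 0 0.4'
python3 -m jog '0 0 0 0 -30 0 0.4; 0 0 0 0 -5 0 0.6; 0 0 0 25 0 7 0.6; 0 0 0 25 0 7 0.6; 0 0 0 24 0 7 0.6'
python3 -m jog '0 0 0 0 0 0 0.6; 0 0 0 0 0 0 0.6; 0 0 0 0 0 0 0.6; 0 0 0 0 0 0 0.6; 0 0 0 0 0 0 0.6'
python3 -c "
from h import *
tc();f=snap('wrist','p37');snap('side','p37s',(220,100,350,200),6)
for m in (20,25,30,35): print(m,np.round(1.5*proj(f,W([[-15-m,37,97.4],[29-m,10,55],[10-m,-37,95]]))).tolist())"
```

```text
clock: 44.37
tcp_pos: [0.5545, 0.0953, 0.1046]
orientation: [-1.392, 0.884, -0.874]
contact_force: [-0.1, -0.3, 0.3]
grip_width: 0.0341
clock: 44.78
tcp_pos: [0.6085, 0.0377, 0.1431]
orientation: [-1.387, 0.878, -0.878]
contact_force: [-0.1, -0.2, -0.5]
grip_width: 0.0512
clock: 45.2
tcp_pos: [0.6076, 0.0397, 0.1431]
orientation: [-1.387, 0.877, -0.876]
contact_force: [-0.3, -0.4, -0.3]
grip_width: 0.0511
t45.20 C [-18.2 -35.5 143.1] yawerr 0.11 tilt [-0.001 -0.   ] F [-0.3 -0.4 -0.3] w 51.1
20 [[243.0, 353.0], [308.0, 249.0], [392.0, 304.0]]
25 [[244.0, 362.0], [309.0, 258.0], [392.0, 314.0]]
30 [[245.0, 371.0], [309.0, 266.0], [392.0, 323.0]]
35 [[246.0, 380.0], [310.0, 275.0], [392.0, 333.0]]
```

View pics/p37.png

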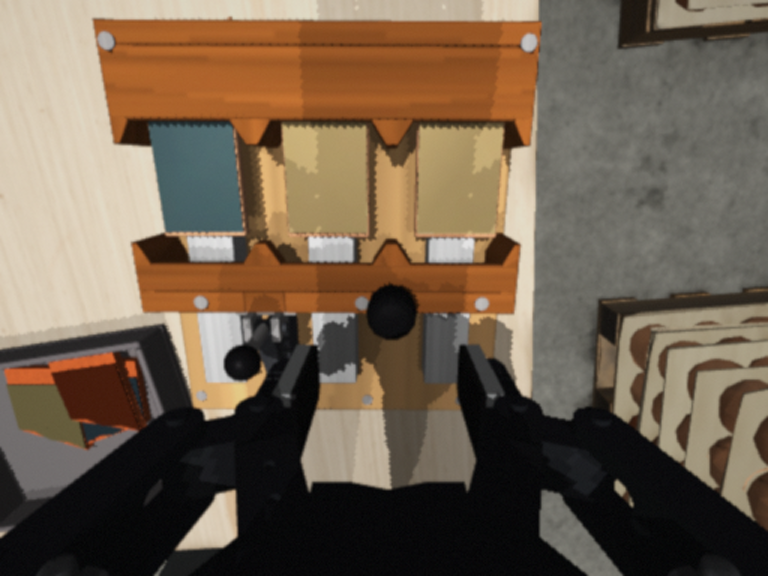

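View pics/p37s.png

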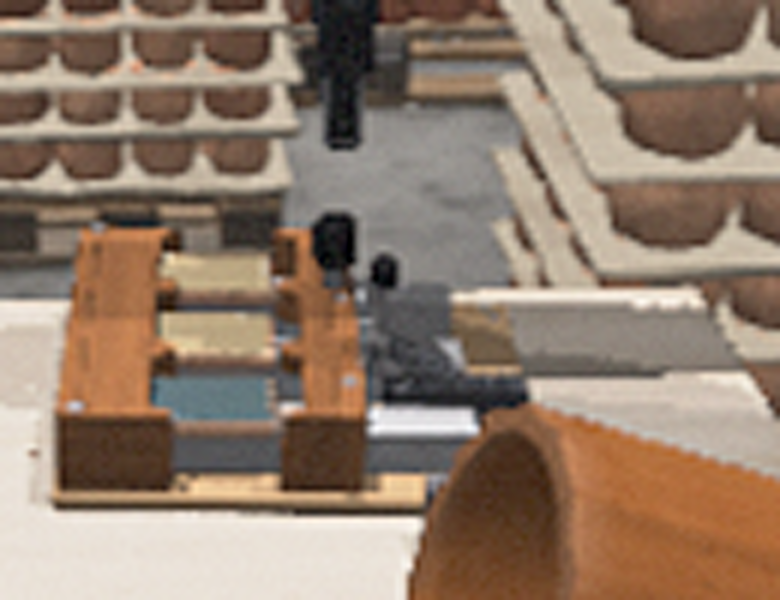

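```bash
python3 -m jog '0 0 0 1.5 22 1 0.6; 0 0 0 0 22 0 0.6; 0 0 0 0 20 0 0.6; 0 0 0 0 9.5 0 0.6; 0 0 0 0 0 0 0' 40
python3 -m jog '0 0 0 0 0 0 0; 0 0 0 0 0 0 0; 0 0 0 0 0 0 0; 0 0 0 0 0 0 0; 0 0 0 0 0 0 0'
python3 -c "
from h import *
tc()"
python3 -m jog '0 0 0 0 0 3 0; 0 0 0 0 0 4 0; 0 0 0 0 0 4 0; 0 0 0 0 0 4 0; 0 0 0 0 0 4 0' 60
python3 -m jog '0 0 0 0 0 3 0; 0 0 0 0 0 2 0; 0 0 0 0 0 2 0; 0 0 0 0 0 1 0; 0 0 0 0 0 0 0'
python3 -c "
from h import *
tc();f=snap('wrist','p38')"
```

```text
clock: 45.72
tcp_pos: [0.608, 0.0376, 0.0676]
orientation: [-1.389, 0.881, -0.875]
contact_force: [-0.5, -0.6, -0.3]
grip_width: 0.0408
clock: 46.13
tcp_pos: [0.6096, 0.0388, 0.0703]
orientation: [-1.385, 0.878, -0.877]
contact_force: [-2.8, 4.3, -1.6]
grip_width: 0.0243
t46.13 C [-16.8 -37.1  70.3] yawerr 0.05 tilt [-0.001  0.001] F [-2.8  4.3 -1.6] w 24.3
clock: 46.55
tcp_pos: [0.6263, 0.0467, 0.0704]
orientation: [-1.387, 0.879, -0.877]
contact_force: [-5.2, 3.6, 1.2]
grip_width: 0.0234
clock: 46.97
tcp_pos: [0.6338, 0.0503, 0.0704]
orientation: [-1.386, 0.878, -0.877]
contact_force: [-4.2, 3.9, -0.1]
grip_width: 0.0237
t46.97 C [ 10.  -37.2  70.4] yawerr 0.05 tilt [-0.001 -0.   ] F [-4.2  3.9 -0.1] w 23.7
```

View pics/p38.png

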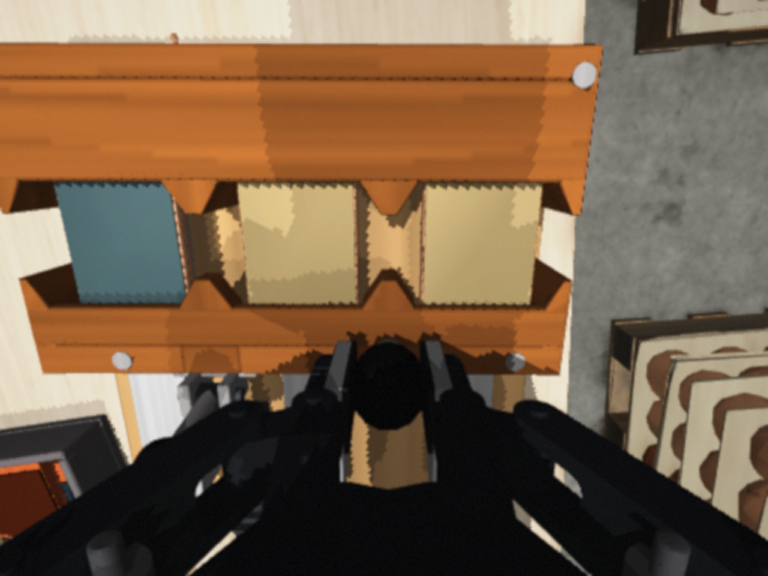

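```bash
python3 -m jog '0 0 0 0 0 2 0; 0 0 0 0 0 2 0; 0 0 0 0 0 2 0; 0 0 0 0 0 0 0; 0 0 0 0 0 0 0'
python3 -c "
from h import *
tc()"
python3 -m jog '0 0 0 0 0 2 0; 0 0 0 0 0 1 0; 0 0 0 0 0 0 0; 0 0 0 0 0 0 0; 0 0 0 0 0 0 0'
python3 -c "
from h import *
tc();f=snap('wrist','p39')
for m in (-2,0,2,4): print(m,np.round(1.5*proj(f,W([[29-m,-10,55],[41-m,-37,55],[41-m,37,55]]))).tolist())
print(np.round(1.5*proj(f,W([[76,0,55],[64,37,55],[64,-37,55]]))).tolist())
"
```

```text
clock: 47.43
tcp_pos: [0.6361, 0.0513, 0.0704]
orientation: [-1.392, 0.883, -0.875]
contact_force: [-14.4, 0.6, 10.1]
grip_width: 0.0235
t47.43 C [ 12.5 -37.2  70.4] yawerr 0.02 tilt [-0.001 -0.007] F [-14.4   0.6  10.1] w 23.5
clock: 47.85
tcp_pos: [0.6361, 0.0513, 0.0702]
orientation: [-1.397, 0.886, -0.873]
contact_force: [-22.1, -2.1, 17.2]
grip_width: 0.0236
t47.85 C [ 12.5 -37.2  70.2] yawerr -0.01 tilt [-0.001 -0.013] F [-22.1  -2.1  17.2] w 23.6
-2 [[322.0, 306.0], [389.0, 277.0], [201.0, 277.0]]
0 [[322.0, 310.0], [389.0, 282.0], [201.0, 282.0]]
2 [[322.0, 315.0], [389.0, 287.0], [202.0, 287.0]]
4 [[322.0, 320.0], [389.0, 292.0], [202.0, 291.0]]
[[289.0, 191.0], [193.0, 223.0], [389.0, 223.0]]
```

View pics/p39.png

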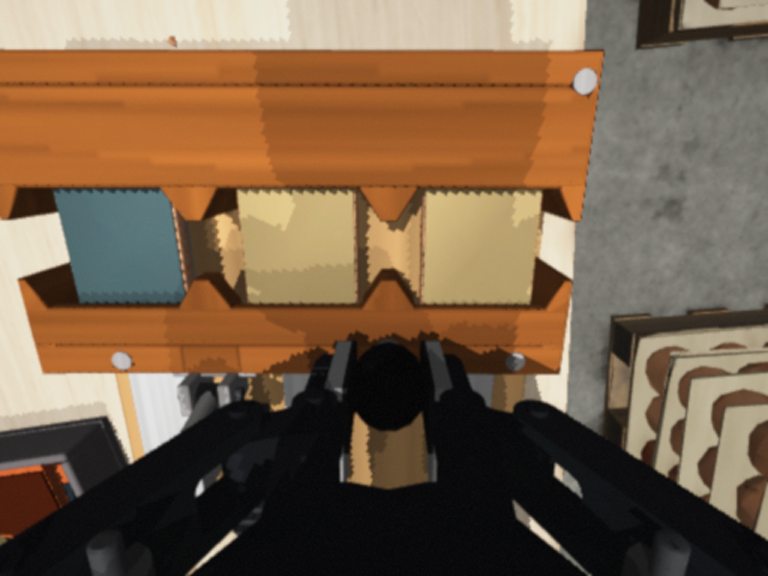

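```bash
python3 -m jog '0 0 0 0 0 -3 0; 0 0 0 0 0 -2 0; 0 0 0 0 0 -3 0; 0 0 0 0 0 -2 0; 0 0 0 0 0 0 0'
python3 -c "
from h import *
tc()"
python3 -m jog '0 0 0 0 0 2 0; 0 0 0 0 0 2 0; 0 0 0 0 0 2 0; 0 0 0 0 0 1 0; 0 0 0 0 0 0 0'
python3 -c "
from h import *
tc()"
python3 -m jog '0 0 0 0 0 -2 0; 0 0 0 0 0 0 0.5; 0 0 0 0 0 0 0.5; 0 0 0 0 0 0 0.5; 0 0 0 0 -20 0 0.5'
python3 -m jog '0 0 0 0 -35 0 0.6; 0 0 0 0 -35 0 0.6; 0 0 0 0 -10 -30 0.6; 0 0 0 0 0 0 0.6; 0 0 0 0 0 0 0.6'
python3 -c "
from h import *
tc();f=snap('wrist','p40');snap('side','p40s',(220,100,350,200),6)"
```

```text
clock: 48.32
tcp_pos: [0.6336, 0.0501, 0.0705]
orientation: [-1.384, 0.877, -0.878]
contact_force: [-1.0, 4.9, -3.6]
grip_width: 0.0234
t48.32 C [  9.7 -37.2  70.5] yawerr 0.06 tilt [-0.001  0.002] F [-1.   4.9 -3.6] w 23.4
clock: 48.73
tcp_pos: [0.6361, 0.0513, 0.0703]
orientation: [-1.392, 0.883, -0.875]
contact_force: [-14.4, 0.8, 9.7]
grip_width: 0.0233
t48.73 C [ 12.5 -37.2  70.3] yawerr 0.01 tilt [-0.001 -0.007] F [-14.4   0.8   9.7] w 23.3
clock: 49.15
tcp_pos: [0.6364, 0.0494, 0.0872]
orientation: [-1.39, 0.882, -0.877]
contact_force: [-0.9, -1.4, -0.6]
grip_width: 0.0429
clock: 49.57
tcp_pos: [0.6113, 0.0366, 0.1714]
orientation: [-1.385, 0.877, -0.882]
contact_force: [0.3, 0.2, -0.5]
grip_width: 0.0515
t49.57 C [-16.2 -39.9 171.4] yawerr -0.10 tilt [0.002 0.002] F [ 0.3  0.2 -0.5] w 51.5
```

View pics/p40.png

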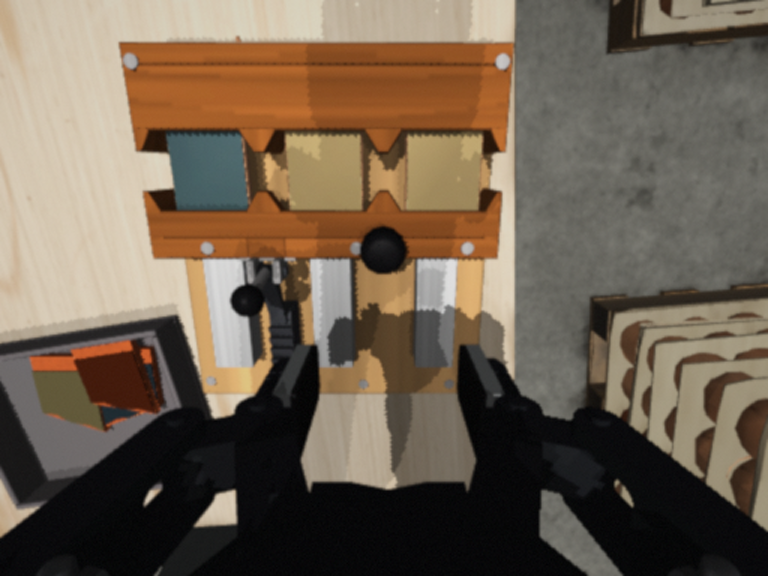

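View pics/p40s.png

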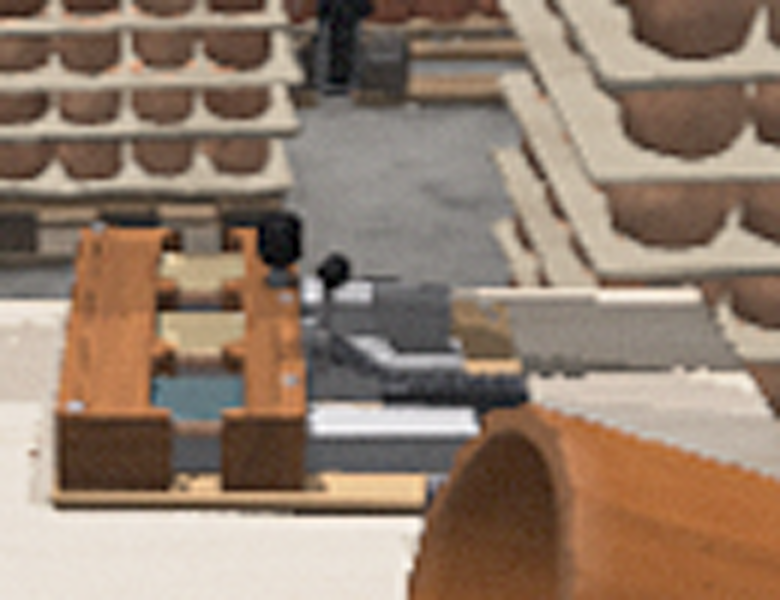

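```bash
python3 -m jog '0 0 0 0 0 0 0.6; 0 0 0 0 0 0 0.6; 0 0 0 0 0 0 0.6; 0 0 0 0 0 0 0.6; 0 0 0 0 0 0 0.6'
python3 -c "
from h import *
tc();f=snap('wrist','p41',(60,20,360,270),2.6)
def q(x): return np.round(2.6*(proj(f,W(x))-[60,20])).tolist()
for m in (-2,0,2,4): print(m,q([[29-m,-12,55],[41-m,-37,55],[41-m,37,55]]))
print('far lip, noses',q([[76,0,55],[64,37,55],[64,-37,55]]))
for a in (0,.15,.3): t=1.745-a; print(a,q([[-8+40*np.cos(t),37,58+40*np.sin(t)]]))
snap('side','p41s',(240,115,320,185),10)
"
```

```text
clock: 50.08
tcp_pos: [0.6108, 0.0381, 0.1694]
orientation: [-1.386, 0.879, -0.878]
contact_force: [-0.0, -0.4, 0.7]
grip_width: 0.0515
t50.08 C [-16.  -38.3 169.4] yawerr 0.01 tilt [-0. -0.] F [-0.  -0.4  0.7] w 51.5
-2 [[444.0, 311.0], [515.0, 276.0], [302.0, 275.0]]
0 [[444.0, 316.0], [515.0, 282.0], [302.0, 281.0]]
2 [[444.0, 322.0], [515.0, 287.0], [303.0, 287.0]]
4 [[444.0, 328.0], [515.0, 293.0], [303.0, 293.0]]
far lip, noses [[404.0, 174.0], [297.0, 212.0], [515.0, 212.0]]
0 [[278.0, 472.0]]
0.15 [[276.0, 455.0]]
0.3 [[275.0, 436.0]]
```

View pics/p41.png

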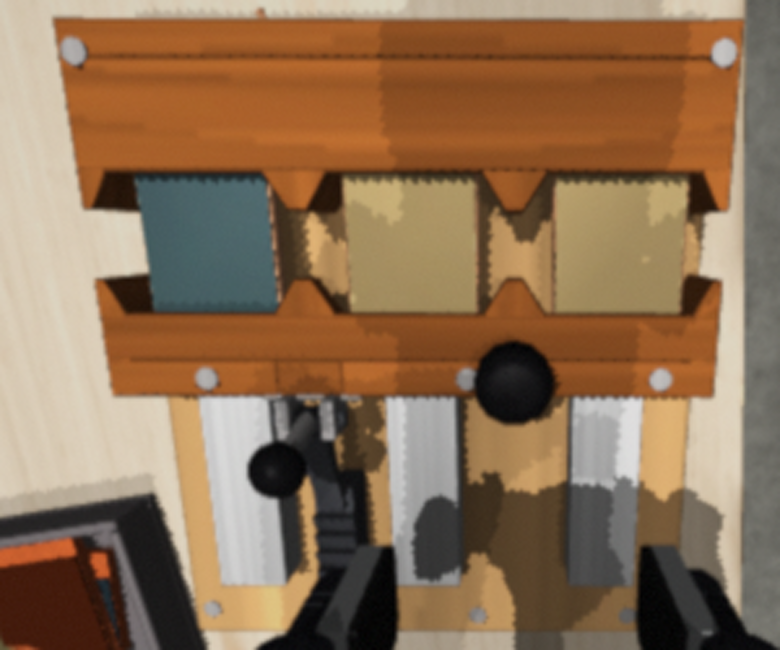

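View pics/p41s.png

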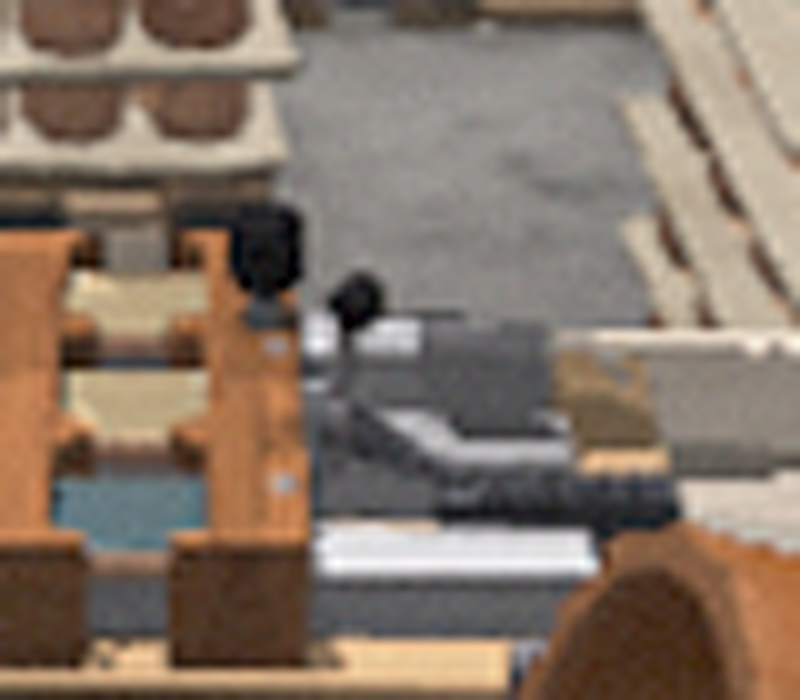

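```bash
python3 -c "
from h import *
f=snap('scene','fin'); print(r.hand_in()); tc()"
```

```text
the job is handed in; nothing more can be done
None
the job is handed in; nothing more can be done
```

View pics/fin.png

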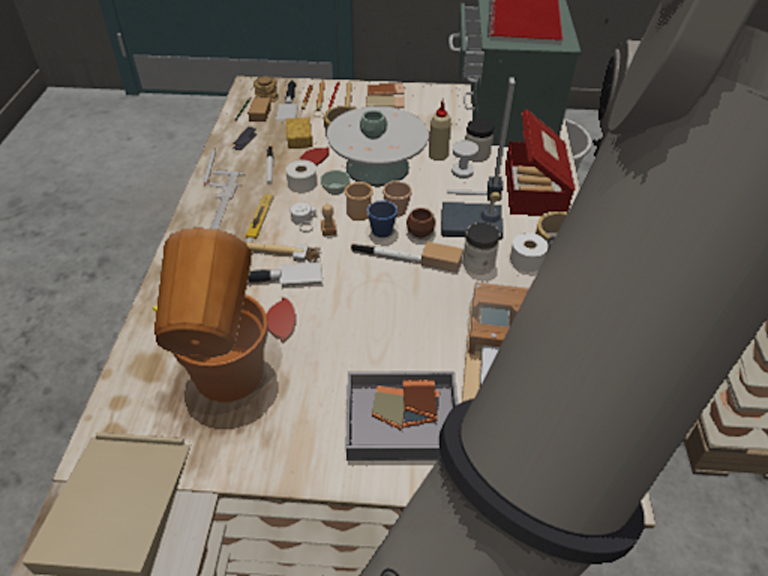

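The carrier is ready for dispatch and I handed the job in after about 50 s. I threw the pawl over, drew the near jaw back, and put the three broken tiles (olive, blue and red) in the scrap tray. I slid the two whole board tiles into the left and right lanes beside the cream one. I left the yellow look-alike alone. Then I set the pawl back down and pushed the jaw home.

My last pictures show three tiles under both lips, the jaw within about 1 mm of home, and the pawl at about 0 rad (down in the teeth). All three broken pieces lie inside the tray, and the gripper was touching nothing.

- **Pawl return:** my first attempt, pushing its ball, slid the jaw back about 28 mm instead. I pinched the ball and carried it over, then pushed the jaw home with the pawl down until it stopped firmly.
- **Lock not fully proven:** in a gentle pull-back test the gripper moved back about 2.8 mm with almost no force. That could be play in the teeth or give in the grip. I pushed the jaw home again, but did no harder pull.

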